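# Top up the knob feeder with the hand scoop

## Task

The bowl feeder is running low: use the scoop, which lies on its side on the bench, to take up at least three of the beech knobs from the tray in one load and tip them into the feeder's bowl, leaving no knob lying about outside the tray and the bowl. Then put the scoop back on the bench standing flat on its floor, empty, and swing the feeder's level arm fully down over the bowl. Don't shift the tape, sanding block, glue bottle or spanner.

Things in the scene. Friction and masses are not known exactly. Their poses are not given: they have to be found in the camera images.
- scoop: hand scoop: flat-floored aluminium pan, wooden handle, 200 mm long, 110 wide, about 0.22 kg. Origin on the underside of the floor, midway under the back wall; x forward to the lip, y left, z up out of the open top. It starts lying on its right (-y) side, open top facing about world -y, lip pointing about away from the robot. Upright, it stands flat on its floor
- scoop_grip (a point): point on the handle's axis, 55 mm from the back wall: (-53, 0, 49) mm in the scoop's frame, same axes. The handle leaves the back wall 35 mm above the underside and runs straight back and up, 15 degrees above -x, 100 mm long. Octagonal, 26 mm across flats; one pair of flats faces +-y, the others follow every 45 degrees about the handle's axis
- scoop_lip (a point): middle of the pan's front edge, on the underside: (100, 0, 0) mm in the scoop's frame. Floor and back wall are 3 mm thick, sides 2.5 mm; back wall and rear half of the sides stand 50 mm high, the sides then slope down to 20 mm at the lip
- scoop_bowl (a point): point in the middle of the pan, at (45, 0, 25) mm in the scoop's frame
- tray: open plywood tray fixed to the bench, outside 280 x 150 x 60 mm, walls and floor 5 mm. Origin under its centre on the bench; x along its length, away from the robot, z up. The knobs lie one layer deep in its far (+x) half; the near half is empty
- knob0_center (a point): turned beech ball knob, ball 34 mm across with a short foot 18 mm across, 37 mm high, 16 g; this point is the centre of the ball. Nine alike, in the tray. They roll easily; one that stands or wedges may hang back in the pan until it is tipped about 36 degrees or shaken
- knob1_center (a point): another such knob, centre of its ball
- knob2_center (a point): another such knob, centre of its ball
- knob3_center (a point): another such knob, centre of its ball
- knob4_center (a point): another such knob, centre of its ball
- knob5_center (a point): another such knob, centre of its ball
- knob6_center (a point): another such knob, centre of its ball
- knob7_center (a point): another such knob, centre of its ball
- knob8_center (a point): another such knob, centre of its ball
- bowl_floor (a point): centre of the inner floor of the bench-top vibratory feeder's round steel bowl, 100 mm above the bench; axes as the feeder's (x towards the post of the level arm, about away from the robot; z up). Feeder fixed. Bowl inside 160 mm across at the floor, 200 mm at the rim (210 outside); rim 165 mm above the bench
- level_arm (a joint): angle of the feeder's level arm in rad: 0 = fully down on its stop, level, its paddle inside the bowl; about 1.1 to 1.4 = swung up clear of the bowl (stop at 1.5). Turns stiffly (under 0.2 N m) and stays where it is left
- level_arm_hinge (a point): hinge point of the level arm, 200 mm above the bench and 125 mm from the bowl's axis on the feeder's +x side, at the top of a 16 mm post with a small switch box, 216 mm high; axes as the feeder's, the hinge line along y. At angle a the arm runs from here along (-cos a, 0, sin a)
- level_arm_ball (a point): centre of the black grip ball, 22 mm across, at the free end of the level arm, 95 mm from the hinge. The arm is an 8 mm rod; a white paddle 40 mm wide hangs 40 mm below it, 62 mm from the hinge
- tape_roll: roll of masking tape lying flat, 92 mm across, 25 mm high; origin under its centre; leave it where it is
- sanding_block: cork sanding block 100 x 60 x 30 mm; origin under its centre; leave it where it is
- glue_bottle: white glue bottle standing, 60 mm across, 160 mm high; origin under its centre; leave it where it is
- collet_spanner: flat steel spanner, 170 mm long, lying flat; origin under it; leave it where it is

How it is judged:
By the outcome, as a careful person would: the job done as asked, in the order asked, and still so for the second after the job is handed in, with the robot touching nothing.
It also fails if it takes over 72 s, if anything falls off the work surface, if the arm or the gripper's body presses on something with over 40 N, if the wrist force passes 120 N, or if a joint passes its speed limit or range.

## Robot

A 6-joint arm with a two-finger parallel gripper is mounted at the origin on the work surface. World frame = base frame: x ahead of the robot, y to its left, z up, the work surface at z = 0. Lengths are in m, angles in degrees, forces in N, time in s.
With the tool pointing down it reaches from about 0.375 to 0.9 m from the base axis. Payload 3.1 kg.
Tool frame: the origin (TCP) lies at the very end of the fingers, on their centre line; the grasp point (between the pads) lies 19 mm behind it (bot.tcp_to_grasp is the distance from the TCP to the grasp point, in m); z points along the fingers, y is the line along which they close (so a half turn about z gives the same grasp; the last joint's range is limited). The gripper opens to 87 mm and grips with 3 to 60 N. Pads are 19 mm wide; open, the fingers measure 117 mm over their backs; the gripper's body (75 mm by 190 mm) begins 51 mm behind the grasp point.
Start: joints at [-77.034, 30.224, 82.088, -0, 67.689, -10.227], TCP at [0.246, -0.574, 0.223] pointing down, gripper open.
Joint ranges: [-176.69, 176.69], [-43.24, 126.21], [12.49, 139.97], [-82, 262], [0, 151.66], [-163.58, 163.58]. Speed limits (degrees/s): [159.86, 159.86, 180, 180, 180, 180].

## Interface

Orientations are given as a 3x3 rotation matrix whose columns are the frame's x, y, z axes.
In Python, from rig import telemetry, capture, camera_info, job, bot gives the robot as it stands. The module is installed in compiled form; this text tells all that it offers.
- The arm moves only by the tool carry_out, never from a script. Its argument "deltas" is a list that holds one entry, the list of rows, each a list of 7 numbers: the shift along the tool's x, y, z scaled (see below), then the turn, a rotation vector about the tool's x, y, z scaled (see below), then the closure, from -1 (fully open) to 1 (shut). In form: [[[dx, dy, dz, ax, ay, az, claw], ...]]. A call has exactly 10 rows; each row is the pose to reach, as a shift and turn from the pose commanded when the call began, along the tool's axes at that moment, turning the shorter way round; what a row does not reach only later rows make up. The controller multiplies each number of a shift by 15 cm and each number of a turn by 360 degrees. A row lasts 1/12 s, in which the tool goes at most 41.7 mm and 7.16 degrees, less where a joint would pass 70% of its speed; a pose out of reach is approached as far as the arm can. A call with a number of a shift or a turn outside -1 to 1 is refused whole. A call with a gripper value outside its range is refused whole. The fingers move at their own pace and stop on an object; the grip force is fixed at half the most. Time passes only in rows, so rows that repeat a pose let the fingers close, or fill a call up. It gives the time, the measured TCP pose, the force, the opening and the grip force at its end, in the units of the state.
- telemetry.read_state(): the state, without advancing time (a new reading comes with each control period).
- capture(name): name is "scene" or "side" or "wrist"; returns the picture (420x560x3 uint8, red, green, blue); there is no depth.
- camera_info(name): a dict with "mtx" (3x3 intrinsics, pixels), "cam_to_world" (4x4, takes a point from camera to world coordinates); the wrist camera has in their place "T_tool_cam" (4x4, takes a point from camera to tool coordinates, whose origin is the TCP and whose axes are the flange's). Camera axes: x right, y down, z forward; pixel columns grow to the right and rows downward; lengths in m; the calibration is good to about 2 mm. A picture is of the moment at which its call begins: read the wrist's pose just before it. camera_info takes no time and is no camera call.
- job.hand_in(): hands the job in; it is judged then, once.
The state is a dict: "time_s": time; "joint_positions": joint angles; "qvel": joint speeds; "tau": joint torques, N m; "position": TCP position; "tcp_rot": TCP orientation; "force": force on the tool from outside, world axes, zero at the start; "moment": the same for the moment, N m; "opening": opening from 0.0 (shut) to 1.0 (fully open); "grasp_force": force on a finger pad.
Only numpy, scipy, OpenCV 4.12 (cv2) and the standard library are available. Lean on these libraries where they do the work, as an engineer would, in place of code of your own. Each camera call takes 0.05 s, during which the arm holds its last target. There are 200 camera calls.

## Working session

There is one attempt and no reset: what is moved stays moved. The work goes in short steps, Python scripts to look and compute and a tool call to move; the robot and the scene stay as the last step left them, time stands still between calls to the robot, and variables do not carry over. Pictures are saved under pics/ and viewed, at most 10 in all, crops included, and the job is handed in when it is done.

Besides the shell and the picture viewer there is one more tool, called after "Request:" as name(argument=value, ...) on one line, values as JSON. carry_out: Moves the arm, as the interface text tells. Its arguments: {"type":"object","properties":{"deltas":{"type":"array","items":{"type":"array","items":{"type":"array","items":{"type":"number"}}}}},"required":["deltas"]}

```bash
mkdir -p pics; python3 - <<'E'
from rig import telemetry, capture, camera_info, bot
import cv2,numpy as np
np.set_printoptions(precision=4,suppress=True)
for n in("scene","side"):
    im=capture(n); cv2.imwrite(f"pics/{n}0.png",im[...,::-1])
    ci=camera_info(n); print(n,ci["mtx"],ci["cam_to_world"])
print(camera_info("wrist"))
s=telemetry.read_state(); print(s); print([a for a in dir(bot) if a[0]!='_'],bot.tcp_to_grasp)
E
```

```text
scene [[506.6781   0.     279.1618]
 [  0.     506.6781 208.2904]
 [  0.       0.       1.    ]] [[ 0.7984  0.353  -0.4878  1.1392]
 [ 0.6019 -0.4493  0.6601 -0.8198]
 [ 0.0139 -0.8207 -0.5712  0.8233]
 [ 0.      0.      0.      1.    ]]
side [[473.6798   0.     276.6482]
 [  0.     473.6798 219.7046]
 [  0.       0.       1.    ]] [[-0.9214 -0.2668  0.2826  0.2789]
 [-0.3887  0.6367 -0.666   0.6632]
 [-0.0022 -0.7235 -0.6903  0.8617]
 [ 0.      0.      0.      1.    ]]
{'mtx': array([[371.1552,   0.    , 282.4852],
       [  0.    , 371.1552, 208.9729],
       [  0.    ,   0.    ,   1.    ]]), 'T_tool_cam': array([[-0.0003, -0.9594, -0.282 ,  0.0781],
       [ 1.    , -0.0004,  0.0005,  0.0002],
       [-0.0006, -0.282 ,  0.9594, -0.162 ],
       [ 0.    ,  0.    ,  0.    ,  1.    ]])}
{'time_s': 0.1, 'joint_positions': array([-77.0338,  30.2718,  82.148 ,   0.0002,  67.6892, -10.2289]), 'qvel': array([-0.0006, -0.0052, -0.2609,  0.0553,  0.0475, -0.0559]), 'tau': array([ -0.0003, -44.0985, -17.7151,   0.0635,   0.0534,  -0.    ]), 'position': array([ 0.246 , -0.5738,  0.2217]), 'tcp_rot': array([[ 0.9192,  0.3939, -0.0004],
       [ 0.3939, -0.9192,  0.0019],
       [ 0.0003, -0.0019, -1.    ]]), 'force': array([-0.0403,  0.489 , -0.36  ]), 'moment': array([ 0.0199, -0.0139, -0.0491]), 'grasp_force': 0.0, 'opening': 0.9991085313105769}
['PlanningError', 'tcp_to_grasp'] 0.0187
```

View pics/scene0.png

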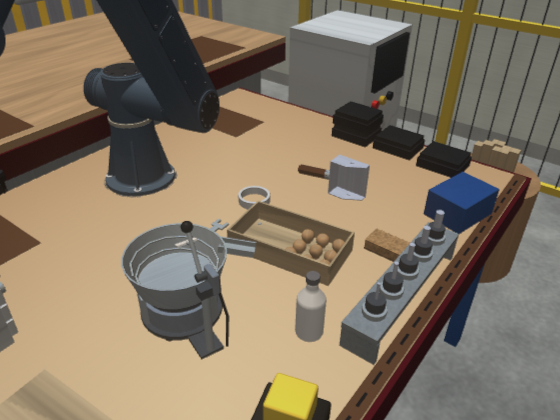

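View pics/side0.png

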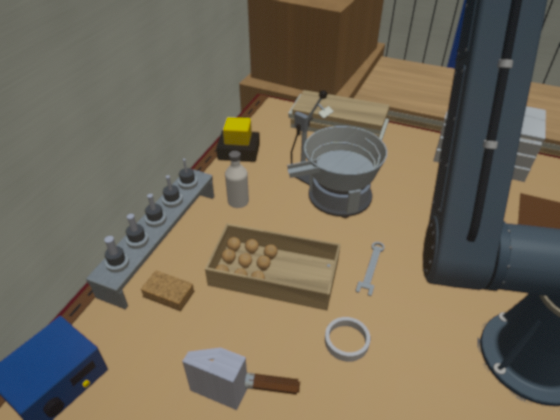

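The scene picture shows the feeder at (175,280), the tray at (290,240), the scoop at (345,175) with its handle at (313,171), the bottle at (311,305) and the tape at (254,197). The side picture has the tray at (275,265), the scoop at (215,375), the handle at (275,383), the bowl at (343,160) and the arm ball at (322,96).

```bash
cat > h.py <<'E'
from rig import telemetry, capture, camera_info
import numpy as np, cv2
np.set_printoptions(precision=4,suppress=True)
def ray(cam,uv):
    ci=camera_info(cam)
    if cam=="wrist":
        s=telemetry.read_state();T=np.eye(4);T[:3,:3]=s["tcp_rot"];T[:3,3]=s["position"];T=T@ci["T_tool_cam"]
    else: T=ci["cam_to_world"]
    d=T[:3,:3]@np.linalg.inv(ci["mtx"])@[uv[0],uv[1],1.]
    return T[:3,3],d/np.linalg.norm(d)
def onz(cam,uv,z):
    o,d=ray(cam,uv); return o+d*(z-o[2])/d[2]
def tri(a,b):
    (o1,d1),(o2,d2)=ray("scene",a),ray("side",b)
    t=np.linalg.lstsq(np.c_[d1,-d2],o2-o1,rcond=None)[0]
    p,q=o1+t[0]*d1,o2+t[1]*d2
    return (p+q)/2,np.linalg.norm(p-q)
E
python3 - <<'E'
import cv2
a=cv2.imread("pics/scene0.png");b=cv2.imread("pics/side0.png")
cv2.imwrite("pics/c1.png",cv2.resize(a[150:350,110:377],None,fx=3,fy=3,interpolation=cv2.INTER_CUBIC)[:600,:800])
cv2.imwrite("pics/c2.png",cv2.resize(b[215:410,170:400],None,fx=3,fy=3,interpolation=cv2.INTER_CUBIC))
E
```

```text
(no output)
```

View pics/c1.png

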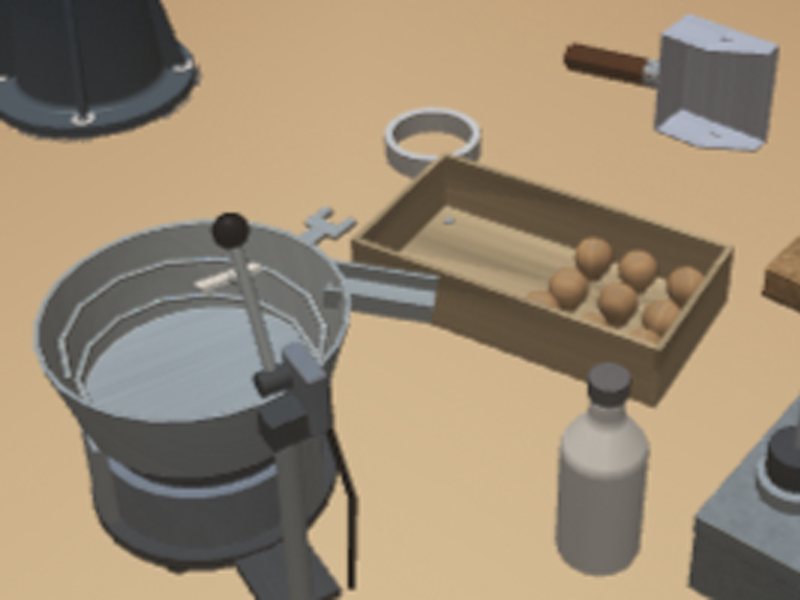

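View pics/c2.png

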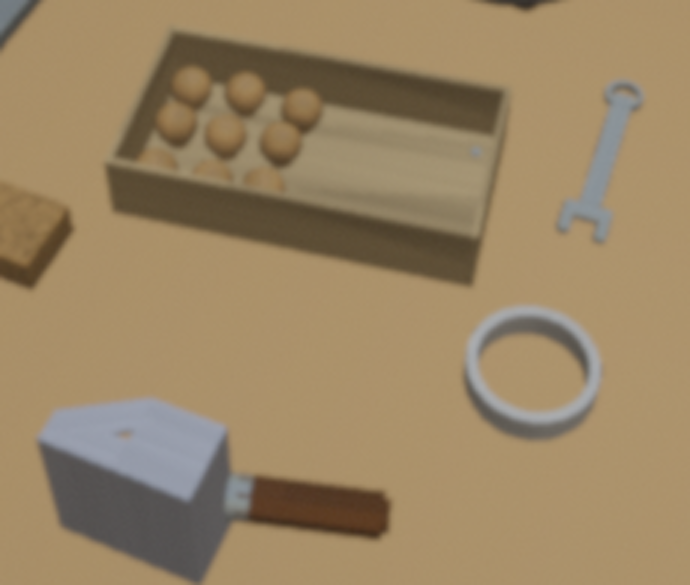

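```bash
python3 - <<'E'
from h import *
A=lambda x,y:(110+x/3,150+y/3); B=lambda x,y:(170+x/3,215+y/3)
sc=[(447,155),(733,248),(655,352),(353,243)]; sd=[(508,92),(172,32),(473,238),(110,163)]
print("tray scene");P=[onz("scene",A(*p),.06) for p in sc];print(np.array(P))
print("tray side");Q=[onz("side",B(*p),.06) for p in sd];print(np.array(Q))
print("scoop side top z.11: lip0 back0 backrim slope liptop");print(np.array([onz("side",B(*p),.11) for p in [(38,438),(190,500),(228,428),(153,398),(55,412)]]))
print("scoop bottoms z0", np.array([onz("side",B(*p),0) for p in [(62,525),(200,583)]]))
print("scene backrim, lip..",np.array([onz("scene",A(*p),.11) for p in [(690,15),(776,45),(662,33)]]))
print("handle end",tri(A(566,55),B(385,512)), "handle front",tri(A(648,70),B(245,497)))
print("ball",tri(A(231,230),(322,96)))
print("rim pts scene",np.array([onz("scene",A(*p),.165) for p in [(37,330),(350,300),(190,220),(180,425)]]))
print("rim side",np.array([onz("side",p,.165) for p in [(303,152),(385,154),(345,131),(342,184)]]))
print("bottle side cap",onz("side",(235,158),.16),onz("scene",A(609,375),.16))
print("tape",onz("side",B(533,365),.02),"spanner",onz("side",B(622,92),0),onz("side",B(585,225),0),"block",onz("side",(168,289),.03))
print("knobs");print(np.array([onz("side",B(*p),.022) for p in [(192,85),(245,92),(302,107),(177,121),(225,133),(281,141),(157,165),(212,175),(264,183)]]))
print("hinge",tri(A(290,378),(300,121)))
E
```

```text
tray scene
[[ 0.4261  0.0537  0.06  ]
 [ 0.6973  0.093   0.06  ]
 [ 0.7158 -0.0557  0.06  ]
 [ 0.4464 -0.0948  0.06  ]]
tray side
[[ 0.4393 -0.086   0.06  ]
 [ 0.7091 -0.0448  0.06  ]
 [ 0.4198  0.0579  0.06  ]
 [ 0.688   0.096   0.06  ]]
scoop side top z.11: lip0 back0 backrim slope liptop
[[0.5992 0.3321 0.11  ]
 [0.4999 0.3323 0.11  ]
 [0.4997 0.2833 0.11  ]
 [0.5495 0.2827 0.11  ]
 [0.5987 0.3135 0.11  ]]
scoop bottoms z0 [[0.6    0.3308 0.    ]
 [0.5019 0.3305 0.    ]]
scene backrim, lip.. [[0.5059 0.331  0.11  ]
 [0.6001 0.3315 0.11  ]
 [0.5035 0.284  0.11  ]]
handle end (array([0.4042, 0.27  , 0.0562]), np.float64(0.00033746341648494704)) handle front (array([0.4854, 0.2944, 0.0575]), np.float64(0.0004105103526093308))
ball (array([ 0.5837, -0.341 ,  0.2825]), np.float64(0.000461607685210539))
rim pts scene [[ 0.4413 -0.3925  0.165 ]
 [ 0.5825 -0.2432  0.165 ]
 [ 0.4308 -0.2467  0.165 ]
 [ 0.5807 -0.3961  0.165 ]]
rim side [[ 0.5988 -0.2608  0.165 ]
 [ 0.4074 -0.3316  0.165 ]
 [ 0.5295 -0.3925  0.165 ]
 [ 0.4713 -0.1775  0.165 ]]
bottle side cap [ 0.7481 -0.1784  0.16  ] [ 0.7598 -0.1928  0.16  ]
tape [0.355  0.1142 0.02  ] spanner [ 0.3641 -0.1787  0.    ] [ 0.3558 -0.0321  0.    ] block [0.7545 0.1576 0.03  ]
knobs
[[ 0.6863 -0.0296  0.022 ]
 [ 0.6432 -0.0392  0.022 ]
 [ 0.5941 -0.042   0.022 ]
 [ 0.6796  0.0102  0.022 ]
 [ 0.639   0.0069  0.022 ]
 [ 0.5949 -0.0025  0.022 ]
 [ 0.6731  0.0568  0.022 ]
 [ 0.6296  0.0494  0.022 ]
 [ 0.5896  0.0412  0.022 ]]
hinge (array([ 0.636 , -0.3476,  0.1977]), np.float64(0.00972608776377158))
```

Request:
carry_out(deltas=[[[0.1,-0.08,-0.1,0,0,0,-1],[0.2,-0.16,-0.2,0,0,0,-1],[0.3,-0.24,-0.3,0,0,0,-1],[0.4,-0.32,-0.4,0,0,0,-1],[0.5,-0.4,-0.5,0,0,0,-1],[0.6,-0.48,-0.6,0,0,0,-1],[0.7,-0.56,-0.7,0,0,0,-1],[0.8,-0.64,-0.8,0,0,0,-1],[0.9,-0.72,-0.9,0,0,0,-1],[1,-0.8,-1,0,0,0,-1]]])

```text
time_s: 0.93
position: [0.3369, -0.4038, 0.3728]
tcp_rot: [[0.919, 0.394, -0.001], [0.394, -0.919, 0.001], [-0.0, -0.001, -1.0]]
force: [0.1, -0.3, 0.1]
opening: 1.002
grasp_force: 0.0
```

Request:
carry_out(deltas=[[[0.15,0,-0.05,0,0,0,-1],[0.3,0,-0.1,0,0,0,-1],[0.45,0,-0.15,0,0,0,-1],[0.6,0,-0.2,0,0,0,-1],[0.75,0,-0.25,0,0,0,-1],[0.9,0,-0.3,0,0,0,-1],[1,0,-0.3,0,0,0,-1],[1,0,-0.3,0,0,0,-1],[1,0,-0.3,0,0,0,-1],[1,0,-0.3,0,0,0,-1]]])

```text
time_s: 1.77
position: [0.4737, -0.346, 0.4166]
tcp_rot: [[0.919, 0.394, -0.002], [0.394, -0.919, 0.001], [-0.002, -0.002, -1.0]]
force: [-0.5, 0.0, 0.5]
opening: 0.998
grasp_force: 0.0
```

```bash
cat >> h.py <<'E'
def log():
    import json
    s=telemetry.read_state()
    open("log.jsonl","a").write(json.dumps([s["joint_positions"].tolist(),s["position"].tolist(),s["tcp_rot"].tolist()])+"\n")
    print("t",s["time_s"],"q",s["joint_positions"],"p",s["position"],"F",s["force"],"op",round(s["opening"],3),"g",s["grasp_force"]); print(s["tcp_rot"])
    return s
E
python3 - <<'E'
from h import *
log()
im=capture("wrist");cv2.imwrite("pics/w1.png",im[...,::-1])
E
```

```text
t 1.7667 q [-47.0262  18.2423  71.2455  -0.0477  90.6371  19.7988] p [ 0.4737 -0.346   0.4166] F [-0.4712  0.0176  0.5289] op 0.998 g 0.0
[[ 0.9193  0.3935 -0.0021]
 [ 0.3935 -0.9193  0.001 ]
 [-0.0015 -0.0018 -1.    ]]
```

View pics/w1.png

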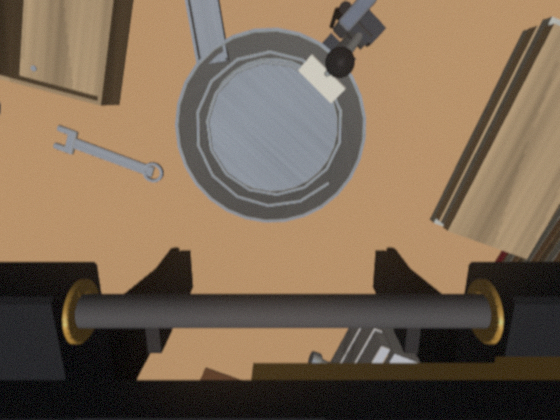

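The wrist view shows the bowl rim as a circle about (272,124), the floor disc at the same place, the arm ball at (340,62) and the hinge near (365,25). The tray corner is at the top left.

```bash
python3 - <<'E'
from h import *
import json
for uv,z in [((272,124.5),.165),((178,124),.165),((366,124),.165),((272,28),.165),((272,221),.165),((272,125),.1),((340,62),.2825),((340,62),.275),((355,42),.2),((365,25),.2),((101,104),.06),((118,104),.06)]:
    print(uv,z,onz("wrist",uv,z))
E
```

```text
(272, 124.5) 0.165 [ 0.517  -0.3153  0.165 ]
(178, 124) 0.165 [ 0.4773 -0.221   0.165 ]
(366, 124) 0.165 [ 0.5577 -0.4092  0.165 ]
(272, 28) 0.165 [ 0.6054 -0.2784  0.165 ]
(272, 221) 0.165 [ 0.4149 -0.3579  0.165 ]
(272, 125) 0.1 [ 0.5119 -0.3155  0.1   ]
(340, 62) 0.2825 [ 0.5871 -0.3445  0.2825]
(340, 62) 0.275 [ 0.5881 -0.3453  0.275 ]
(355, 42) 0.2 [ 0.6199 -0.3579  0.2   ]
(365, 25) 0.2 [ 0.6366 -0.36    0.2   ]
(101, 104) 0.06 [ 0.4443 -0.0932  0.06  ]
(118, 104) 0.06 [ 0.4532 -0.1142  0.06  ]
```

Request:
carry_out(deltas=[[[0.06,-0.14,0,0,0,0,-0.15],[0.12,-0.28,0,0,0,0,-0.15],[0.18,-0.42,0,0,0,0,-0.15],[0.24,-0.56,0,0,0,0,-0.15],[0.3,-0.7,0,0,0,0,-0.15],[0.37,-0.87,0,0,0,0,-0.15],[0.37,-0.87,0,0,0,0,-0.15],[0.37,-0.87,0,0,0,0,-0.15],[0.37,-0.87,0,0,0,0,-0.15],[0.37,-0.87,0,0,0,0,-0.15]]])

```text
time_s: 2.65
position: [0.4741, -0.2054, 0.4174]
tcp_rot: [[0.92, 0.392, -0.0], [0.392, -0.92, -0.001], [-0.0, 0.0, -1.0]]
force: [-0.8, -1.3, 0.5]
opening: 0.575
grasp_force: 0.0
```

Request:
carry_out(deltas=[[[0.06,-0.14,0,0,0,0,-0.15],[0.12,-0.28,0,0,0,0,-0.15],[0.18,-0.42,0,0,0,0,-0.15],[0.24,-0.56,0,0,0,0,-0.15],[0.3,-0.7,0,0,0,0,-0.15],[0.37,-0.87,0,0,0,0,-0.15],[0.37,-0.87,0,0,0,0,-0.15],[0.37,-0.87,0,0,0,0,-0.15],[0.37,-0.87,0,0,0,0,-0.15],[0.37,-0.87,0,0,0,0,-0.15]]])

```text
time_s: 3.48
position: [0.4742, -0.0638, 0.4174]
tcp_rot: [[0.92, 0.392, -0.0], [0.392, -0.92, -0.001], [-0.0, 0.0, -1.0]]
force: [0.0, -0.0, -0.3]
opening: 0.578
grasp_force: 0.0
```

Request:
carry_out(deltas=[[[0.06,-0.14,0.1,0,0,0,-0.15],[0.12,-0.28,0.2,0,0,0,-0.15],[0.18,-0.42,0.3,0,0,0,-0.15],[0.24,-0.56,0.4,0,0,0,-0.15],[0.3,-0.7,0.5,0,0,0,-0.15],[0.37,-0.87,0.67,0,0,0,-0.15],[0.37,-0.87,0.67,0,0,0,-0.15],[0.37,-0.87,0.67,0,0,0,-0.15],[0.37,-0.87,0.67,0,0,0,-0.15],[0.37,-0.87,0.67,0,0,0,-0.15]]])

```text
time_s: 4.32
position: [0.4748, 0.078, 0.318]
tcp_rot: [[0.92, 0.392, 0.002], [0.392, -0.92, -0.001], [0.002, 0.002, -1.0]]
force: [0.2, -0.3, -0.5]
opening: 0.577
grasp_force: 0.0
```

```bash
cat >> h.py <<'E'
from scipy.spatial.transform import Rotation as Ro
def delta(P,R,P0=None,R0=None):
    """numbers of a call that takes pose (P0,R0; default measured) to (P,R)"""
    if P0 is None:
        s=telemetry.read_state();P0,R0=s["position"],s["tcp_rot"]
    d=R0.T@(np.array(P)-P0)/.15; w=Ro.from_matrix(R0.T@R).as_rotvec(degrees=True)/360
    print("delta",np.r_[d,w].round(4),"rows for turn",np.linalg.norm(w)*360/7.16)
def Rz(zdir,xdir):
    z=np.array(zdir,float);z/=np.linalg.norm(z);x=np.array(xdir,float);x-=z*(x@z);x/=np.linalg.norm(x)
    return np.c_[x,np.cross(z,x),z]
E
python3 - <<'E'
from h import *
log()
R=Rz((-.183,.683,-.707),(.966,.259,0))
G=np.array([.4485,.2825,.055])+.0187*R[:,2]
Pp=G-.11*R[:,2]
print(G,Pp); Q=Pp+[0,0,.05]; delta(Q,R); delta(Pp,R,Q,R); delta(G,R,Pp,R)
E
```

```text
t 4.3167 q [-3.9867 12.4757 94.724  -0.0325 72.6606 62.935 ] p [0.4748 0.078  0.318 ] F [ 0.1716 -0.2961 -0.4648] op 0.577 g 0.0
[[ 0.9199  0.3921  0.0024]
 [ 0.3921 -0.9199 -0.0007]
 [ 0.0019  0.0016 -1.    ]]
[0.4451 0.2953 0.0418] [0.4652 0.2201 0.1196]
delta [ 0.3109 -0.8982  0.989   0.125   0.0085  0.0214] rows for turn 6.3922638556779905
delta [-0.      0.2357  0.2357  0.      0.      0.    ] rows for turn 0.0
delta [-0.      0.      0.7333  0.      0.      0.    ] rows for turn 0.0
```

Request:
carry_out(deltas=[[[0.03,-0.09,0.1,0.0125,0.0009,0.002,-0.15],[0.06,-0.18,0.2,0.025,0.0017,0.004,-0.15],[0.09,-0.27,0.3,0.0375,0.0026,0.006,-0.15],[0.12,-0.36,0.4,0.05,0.0034,0.0085,-0.15],[0.15,-0.45,0.5,0.0625,0.0043,0.011,-0.15],[0.19,-0.54,0.6,0.075,0.005,0.013,-0.15],[0.22,-0.63,0.7,0.0875,0.006,0.015,-0.15],[0.25,-0.72,0.8,0.1,0.007,0.017,-0.15],[0.28,-0.81,0.9,0.1125,0.008,0.019,-0.15],[0.31,-0.9,0.99,0.125,0.0085,0.0214,-0.15]]])

```text
time_s: 5.15
position: [0.4654, 0.2206, 0.1687]
tcp_rot: [[0.966, 0.183, -0.181], [0.257, -0.681, 0.685], [0.002, -0.709, -0.705]]
force: [0.4, 0.1, 0.3]
opening: 0.575
grasp_force: 0.0
```

```bash
python3 - <<'E'
from h import *
log()
R=Rz((-.183,.683,-.707),(.966,.259,0))
G=np.array([.4485,.2825,.055])+.0187*R[:,2]
delta(G-.11*R[:,2],R)
im=capture("wrist");cv2.imwrite("pics/w2.png",im[...,::-1])
E
```

```text
t 5.15 q [-11.0673  35.1671 103.9234  42.5071  70.7048  38.4816] p [0.4654 0.2206 0.1687] F [0.3945 0.0565 0.2604] op 0.575 g 0.0
[[ 0.9663  0.1828 -0.1813]
 [ 0.2574 -0.6813  0.6853]
 [ 0.0018 -0.7088 -0.7054]]
delta [-0.0027  0.2338  0.2293 -0.0004 -0.0004  0.    ] rows for turn 0.026308152982024473
```

View pics/w2.png

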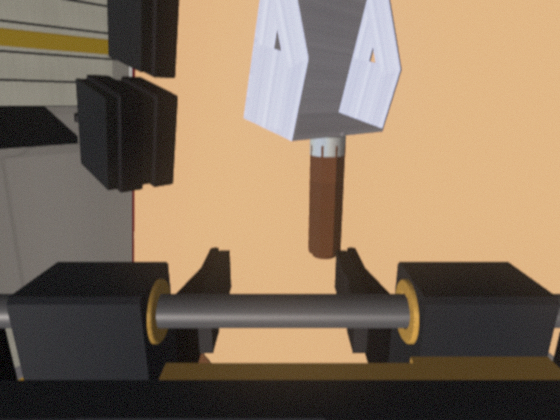

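The wrist view shows the handle running straight down the picture from (325,150) to (323,255), parallel to the tool's x axis and between the fingers' planes. I go in and close.

Request:
carry_out(deltas=[[[0,0.04,0.04,0,0,0,-0.15],[0,0.08,0.08,0,0,0,-0.15],[0,0.12,0.12,0,0,0,-0.15],[0,0.16,0.16,0,0,0,-0.15],[0,0.2,0.2,0,0,0,-0.15],[0,0.235,0.23,0,0,0,-0.15],[0,0.235,0.33,0,0,0,-0.15],[0,0.235,0.43,0,0,0,-0.15],[0,0.235,0.53,0,0,0,-0.15],[0,0.235,0.6,0,0,0,-0.15]]])

```text
time_s: 6.03
position: [0.4523, 0.2599, 0.0792]
tcp_rot: [[0.965, 0.183, -0.187], [0.261, -0.682, 0.683], [-0.003, -0.708, -0.706]]
force: [0.3, -0.4, -0.4]
opening: 0.576
grasp_force: 0.0
```

Request:
carry_out(deltas=[[[0,0,0.08,0,0,0,-0.15],[0,0,0.16,0,0,0,-0.15],[0,0,0.24,0,0,0,-0.15],[0,0,0.3,0,0,0,-0.15],[0,0,0.363,0,0,0,-0.15],[0,0,0.363,0,0,0,-0.15],[0,0,0.363,0,0,0,1],[0,0,0.363,0,0,0,1],[0,0,0.363,0,0,0,1],[0,0,0.363,0,0,0,1]]])

```text
time_s: 6.87
position: [0.4432, 0.2961, 0.0419]
tcp_rot: [[0.966, 0.183, -0.185], [0.26, -0.682, 0.683], [-0.001, -0.708, -0.706]]
force: [0.4, -0.3, -0.3]
opening: 0.358
grasp_force: 0.0
```

```bash
python3 - <<'E'
from h import *
log()
# fit kinematics: spherical wrist arm
import json
from scipy.optimize import least_squares
L=[json.loads(l) for l in open("log.jsonl")]
L.insert(0,[[-77.0338,30.2718,82.148,0.0002,67.6892,-10.2289],[.246,-.5738,.2217],[[.9192,.3939,-.0004],[.3939,-.9192,.0019],[.0003,-.0019,-1]]])
def fk(q,p):
    a1,h,L2,a3,L3,d,Lt=p; q=np.radians(q)
    R=Ro.from_euler('z',q[0]).as_matrix(); ry=lambda a:Ro.from_euler('y',a).as_matrix(); rz=lambda a:Ro.from_euler('z',a).as_matrix()
    P=R@[a1,d,h]; R=R@ry(q[1]); P=P+R@[0,0,L2]; R=R@ry(q[2]); P=P+R@[a3,0,L3]
    R=R@rz(q[3])@ry(q[4])@rz(q[5]); P=P+R@[0,0,Lt]; return P,R
f=lambda p:np.concatenate([(fk(np.array(l[0]),p)[0]-l[1]) for l in L]+[[.001*(p[0]),.001*p[3]]])
r=least_squares(f,[0,.3,.45,0,.45,.11,.3]); print(r.x,np.abs(r.fun).max())
print(fk(np.array(L[-1][0]),r.x)[1]-np.array(L[-1][2]))
np.save("kin.npy",r.x)
E
```

```text
t 6.8667 q [ -2.7127  48.7097 107.5566  54.3582  55.9874  27.6194] p [0.4432 0.2961 0.0419] F [ 0.3507 -0.3257 -0.265 ] op 0.358 g 0.0
[[ 0.9656  0.183  -0.1849]
 [ 0.2602 -0.6824  0.6832]
 [-0.0011 -0.7077 -0.7065]]
[0.     0.2742 0.5879 0.1141 0.3917 0.111  0.3055] 0.00011405806613047037
[[-1.1486  0.7825 -0.    ]
 [ 0.4222  0.9425 -0.    ]
 [ 0.7089  0.7066 -0.    ]]
```

Request:
carry_out(deltas=[[[0,0,0,0,0,0,1],[0,0,0,0,0,0,1],[0,0,0,0,0,0,1],[0,0,0,0,0,0,1],[0,0,0,0,0,0,1],[0,0,0,0,0,0,1],[0,0,0,0,0,0,1],[0,0,0,0,0,0,1],[0,0,0,0,0,0,1],[0,0,0,0,0,0,1]]])

```text
time_s: 7.7
position: [0.4428, 0.2964, 0.0416]
tcp_rot: [[0.965, 0.183, -0.186], [0.261, -0.682, 0.683], [-0.002, -0.708, -0.706]]
force: [0.6, -1.4, 1.1]
opening: 0.294
grasp_force: 30.0
```

```bash
cat >> h.py <<'E'
import json
from scipy.optimize import least_squares
LO=np.array([-176.69,-43.24,12.49,-82,0,-163.58]);HI=np.array([176.69,126.21,139.97,262,151.66,163.58])
ry=lambda a:Ro.from_euler('y',a).as_matrix()
rz=lambda a:Ro.from_euler('z',a).as_matrix()
def fk(q,off=0.):
    a1,h,L2,a3,L3,d,Lt=np.load("kin.npy"); q=np.radians(q)
    R=rz(q[0]);P=R@[a1,d,h];R=R@ry(q[1]);P=P+R@[0,0,L2];R=R@ry(q[2]);P=P+R@[a3,0,L3]
    R=R@rz(q[3])@ry(q[4])@rz(q[5]+off);return P+R@[0,0,Lt],R
l=json.loads(open("log.jsonl").readlines()[-1])
D=fk(l[0])[1].T@np.array(l[2]);OFF=np.arctan2(D[1,0],D[0,0])
def ik(P,R,q0):
    def f(q):
        p,r=fk(q,OFF);return np.r_[(p-P)*10,Ro.from_matrix(r.T@R).as_rotvec()]
    r=least_squares(f,np.clip(q0,LO+.1,HI-.1),bounds=(LO,HI),x_scale=50.);return r.x,np.linalg.norm(r.fun)
def path(wps,q0,n=6):
    """wps: list of (P,R); checks joints along straight interpolation"""
    q=np.array(q0,float)
    for (P0,R0),(P1,R1) in zip(wps[:-1],wps[1:]):
        w=Ro.from_matrix(R0.T@R1).as_rotvec();mx=0;bad=0
        for t in np.linspace(0,1,n+1)[1:]:
            qn,e=ik(P0+t*(np.array(P1)-P0),R0@Ro.from_rotvec(t*w).as_matrix(),q);mx=max(mx,np.abs(qn-q).max());bad=max(bad,e);q=qn
        print("q",q.round(0),"err",round(bad,4),"maxstep",mx.round(0))
    return q
def T(R,p): M=np.eye(4);M[:3,:3]=R;M[:3,3]=p;return M
E
python3 - <<'E'
from h import *
s=log()
P0,R0=s["position"],s["tcp_rot"]
S0=T(np.c_[(1,0,0),(0,0,1),(0,-1,0)],(.5015,.3315,.055))
rel=np.linalg.inv(S0)@T(R0,P0); print("tool in scoop",rel); np.save("relA.npy",rel)
up=P0+[0,0,.1]
def tool(S): M=S@rel; return M[:3,3],M[:3,:3]
Pm,Rm=tool(T(np.eye(3),(.5,.25,.06)));Pb,Rb=tool(T(np.eye(3),(.5,.25,.012)))
h=Ro.from_rotvec([-45*np.pi/180,0,0]).as_matrix()@S0[:3,:3]
Ph,Rh=tool(T(h,(.5,.29,.13)))
W=[(P0,R0),(up,R0),(Ph,Rh),(Pm,Rm),(Pb,Rb)]
path(W,s["joint_positions"])
for a,b in zip(W[:-1],W[1:]): delta(b[0],b[1],a[0],a[1])
E
```

```text
t 7.7 q [ -2.6751  48.7474 107.569   54.3648  55.9772  27.6158] p [0.4428 0.2964 0.0416] F [ 0.5693 -1.3765  1.1344] op 0.294 g 30.003901566378772
[[ 0.9654  0.1829 -0.1858]
 [ 0.2607 -0.6823  0.683 ]
 [-0.0019 -0.7078 -0.7064]]
tool in scoop [[ 0.9654  0.1829 -0.1858 -0.0587]
 [-0.0019 -0.7078 -0.7064 -0.0134]
 [-0.2607  0.6823 -0.683   0.0351]
 [ 0.      0.      0.      1.    ]]
q [ -3.  37. 107.  49.  64.  39.] err 0.0 maxstep 2.0
q [16. 32. 96.  2. 63. 94.] err 0.0 maxstep 10.0
q [ 33.  50.  82. -30.  86. 129.] err 0.0 maxstep 8.0
q [ 33.  54.  82. -30.  83. 131.] err 0.0 maxstep 1.0
delta [-0.0012 -0.4719 -0.4709  0.      0.      0.    ] rows for turn 0.0
delta [-0.0804  0.1657 -0.201  -0.1207 -0.0229  0.0232] rows for turn 6.284916201117319
delta [ 0.0389  0.1313  0.3312 -0.1207 -0.0229  0.0232] rows for turn 6.284916201117317
delta [ 0.0834 -0.2183  0.2186  0.      0.      0.    ] rows for turn 0.0
```

Request:
carry_out(deltas=[[[0,-0.05,-0.05,0,0,0,1],[0,-0.1,-0.1,0,0,0,1],[0,-0.15,-0.15,0,0,0,1],[0,-0.2,-0.2,0,0,0,1],[0,-0.25,-0.25,0,0,0,1],[0,-0.3,-0.3,0,0,0,1],[0,-0.35,-0.35,0,0,0,1],[0,-0.4,-0.4,0,0,0,1],[0,-0.45,-0.45,0,0,0,1],[-0.001,-0.47,-0.47,0,0,0,1]]])

```text
time_s: 8.53
position: [0.4432, 0.2965, 0.143]
tcp_rot: [[0.965, 0.184, -0.185], [0.261, -0.682, 0.683], [-0.0, -0.708, -0.706]]
force: [-0.3, -0.0, -2.4]
opening: 0.292
grasp_force: 30.0
```

Request:
carry_out(deltas=[[[-0.008,0.017,-0.02,-0.0121,-0.0023,0.0023,1],[-0.016,0.033,-0.04,-0.0241,-0.0046,0.0046,1],[-0.024,0.05,-0.06,-0.0362,-0.0069,0.007,1],[-0.032,0.066,-0.08,-0.0483,-0.0092,0.0093,1],[-0.04,0.083,-0.1,-0.0604,-0.0115,0.0116,1],[-0.048,0.1,-0.12,-0.0724,-0.0137,0.0139,1],[-0.056,0.116,-0.14,-0.0845,-0.016,0.0162,1],[-0.064,0.133,-0.16,-0.0966,-0.0183,0.0186,1],[-0.072,0.15,-0.18,-0.1086,-0.0206,0.0209,1],[-0.08,0.166,-0.201,-0.1207,-0.0229,0.0232,1]]])

```text
time_s: 9.37
position: [0.4407, 0.2553, 0.1455]
tcp_rot: [[0.965, 0.183, -0.187], [0.182, -0.983, -0.02], [-0.188, -0.014, -0.982]]
force: [-0.9, 0.0, -1.9]
opening: 0.295
grasp_force: 30.0
```

Request:
carry_out(deltas=[[[0.004,0.013,0.033,-0.0121,-0.0023,0.0023,1],[0.008,0.026,0.066,-0.0241,-0.0046,0.0046,1],[0.012,0.039,0.1,-0.0362,-0.0069,0.007,1],[0.016,0.052,0.132,-0.0483,-0.0092,0.0093,1],[0.02,0.065,0.165,-0.0604,-0.0115,0.0116,1],[0.023,0.079,0.2,-0.0724,-0.0137,0.0139,1],[0.027,0.092,0.232,-0.0845,-0.016,0.0162,1],[0.031,0.105,0.265,-0.0966,-0.0183,0.0186,1],[0.035,0.118,0.3,-0.1086,-0.0206,0.0209,1],[0.039,0.131,0.331,-0.1207,-0.0229,0.0232,1]]])

```text
time_s: 10.2
position: [0.4408, 0.237, 0.0945]
tcp_rot: [[0.965, 0.184, -0.187], [-0.003, -0.706, -0.708], [-0.262, 0.684, -0.681]]
force: [-0.4, 0.6, -2.2]
opening: 0.303
grasp_force: 30.0
```

```bash
python3 - <<'E'
from h import *
s=log()
M=T(s["tcp_rot"],s["position"])@np.linalg.inv(np.load("relA.npy")); print("scoop",M)
rel=np.load("relA.npy")
for z in (.012,.004,.0): 
    X=T(np.eye(3),(.5,.25,z))@rel; delta(X[:3,3],X[:3,:3])
a=capture("side");b=capture("scene")
cv2.imwrite("pics/up1.png",np.hstack([a[250:420,100:500,::-1],b[100:270,160:560,::-1]]))
E
```

```text
t 10.2 q [ 32.8293  50.1885  82.1802 -29.6478  86.618  129.1142] p [0.4408 0.237  0.0945] F [-0.4061  0.5561 -2.1886] op 0.303 g 30.006780778057873
[[ 0.9651  0.1836 -0.1869]
 [-0.0029 -0.7059 -0.7083]
 [-0.262   0.6841 -0.6807]]
scoop [[ 1.      0.0003  0.0014  0.4995]
 [-0.0003  1.      0.0029  0.2503]
 [-0.0014 -0.0029  1.      0.0593]
 [ 0.      0.      0.      1.    ]]
delta [ 0.0859 -0.2137  0.2163  0.0004  0.0003  0.    ] rows for turn 0.025655589380535217
delta [ 0.0999 -0.2502  0.2526  0.0004  0.0003  0.    ] rows for turn 0.025655589380535217
delta [ 0.1068 -0.2684  0.2708  0.0004  0.0003  0.    ] rows for turn 0.025655589380535217
```

View pics/up1.png

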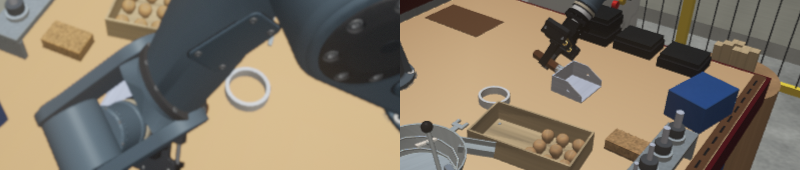

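Request:
carry_out(deltas=[[[0.014,-0.035,0.035,0,0,0,1],[0.028,-0.07,0.07,0,0,0,1],[0.042,-0.105,0.105,0,0,0,1],[0.056,-0.14,0.14,0,0,0,1],[0.07,-0.175,0.175,0,0,0,1],[0.086,-0.214,0.216,0.0004,0.0003,0,1],[0.09,-0.225,0.227,0.0004,0.0003,0,1],[0.095,-0.237,0.239,0.0004,0.0003,0,1],[0.1,-0.25,0.252,0.0004,0.0003,0,1],[0.105,-0.262,0.264,0.0004,0.0003,0,1]]])

```text
time_s: 11.13
position: [0.4417, 0.2362, 0.0371]
tcp_rot: [[0.966, 0.183, -0.185], [-0.001, -0.709, -0.705], [-0.26, 0.681, -0.684]]
force: [-2.9, 0.7, 5.2]
opening: 0.294
grasp_force: 30.0
```

Request:
carry_out(deltas=[[[0.001,-0.002,0.002,0,0,0,1],[0.002,-0.004,0.004,0,0,0,1],[0.003,-0.007,0.007,0,0,0,1],[0.003,-0.007,0.007,0,0,0,1],[0.003,-0.007,0.007,0,0,0,0.2],[0.003,-0.007,0.007,0,0,0,0],[0.003,-0.007,0.007,0,0,0,0],[0.003,-0.007,0.007,0,0,0,0],[0.003,-0.007,0.007,0,0,0,0],[0.003,-0.007,0.007,0,0,0,0]]])

```text
time_s: 11.97
position: [0.4421, 0.2364, 0.035]
tcp_rot: [[0.966, 0.183, -0.184], [0.0, -0.71, -0.705], [-0.26, 0.68, -0.685]]
force: [-0.6, -0.0, -0.4]
opening: 0.499
grasp_force: 0.0
```

```bash
python3 - <<'E'
from h import *
s=log(); P0,R0=s["position"],s["tcp_rot"]
print("scoop",(T(R0,P0)@np.linalg.inv(np.load("relA.npy")))[:3])
# regrasp: tool z forward-down, lean th, closing along y
g=np.array([.5-.053,.25,.049])
for th in (0,15,25):
    t=np.radians(th); R=Rz((np.sin(t),0,-np.cos(t)),(np.cos(t),0,np.sin(t)))
    C=g+.0187*R[:,2]
    B=P0-.16*R0[:,2]
    A=C-.12*R[:,2]
    print("lean",th); path([(P0,R0),(B,R0),(A,R),(C,R)],s["joint_positions"])
    delta(B,R0,P0,R0);delta(A,R,B,R0);delta(C,R,A,R)
E
```

```text
t 11.9667 q [ 32.6835  55.1689  82.2864 -29.9072  81.8099 131.5194] p [0.4421 0.2364 0.035 ] F [-0.6417 -0.0437 -0.3603] op 0.499 g 0.0
[[ 0.9656  0.1832 -0.1845]
 [ 0.     -0.7095 -0.7047]
 [-0.26    0.6805 -0.6851]]
scoop [[ 1.     -0.0012 -0.0007  0.5008]
 [ 0.0012  1.     -0.0028  0.25  ]
 [ 0.0007  0.0028  1.      0.    ]]
lean 0
q [ 39.  53.  64. -26. 102. 126.] err 0.0 maxstep 3.0
q [ 17.  28. 102.  -0.  50. 107.] err 0.0 maxstep 9.0
q [ 17.  40. 106.   0.  34. 107.] err 0.0 maxstep 3.0
delta [-0.     -0.     -1.0667  0.      0.      0.    ] rows for turn 0.0
delta [-0.1683  0.4647  0.4704  0.1237  0.0397  0.0164] rows for turn 6.584943173808181
delta [0.  0.  0.8 0.  0.  0. ] rows for turn 0.0
lean 15
q [ 39.  53.  64. -26. 102. 126.] err 0.0 maxstep 3.0
q [ 21.  24. 115. -12.  28. 121.] err 0.0 maxstep 14.0
q [ 20.  39. 116. -25.  12. 133.] err 0.0 maxstep 4.0
delta [-0.     -0.     -1.0667  0.      0.      0.    ] rows for turn 0.0
delta [-0.3311  0.417   0.5184  0.1215  0.0792  0.0326] rows for turn 7.475665269955225
delta [-0.   0.   0.8  0.   0.   0. ] rows for turn 0.0
lean 25
q [ 39.  53.  64. -26. 102. 126.] err 0.0 maxstep 3.0
q [ 25.  24. 123. -48.  14. 160.] err 0.0 maxstep 17.0
q [ 20.  40. 118. -55.   8. 164.] err 0.1032 maxstep 4.0
delta [-0.     -0.     -1.0667  0.      0.      0.    ] rows for turn 0.0
delta [-0.4275  0.3693  0.5664  0.1192  0.1055  0.0435] rows for turn 8.297845016331387
delta [0.  0.  0.8 0.  0.  0. ] rows for turn 0.0
```

```bash
cat >> h.py <<'E'
def relC(th,flip):
    t=np.radians(th); R=Rz((np.sin(t),0,-np.cos(t)),(np.cos(t),0,np.sin(t)))
    if flip: R=R@np.diag([-1,-1,1])
    return T(R,np.array([-.053,0,.049])+.0187*R[:,2])
def S(lip,head,pitch):
    """scoop pose: lip point in world, heading deg, pitch deg (+ = lip down)"""
    R=Ro.from_euler('zy',[head,0],degrees=True).as_matrix()@Ro.from_euler('y',pitch,degrees=True).as_matrix()
    return T(R,np.array(lip)-R@[.1,0,0])
TC=np.array([.568,.002,0]);TY=8.5
def tray(x,y,z):
    c,s=np.cos(np.radians(TY)),np.sin(np.radians(TY));return TC+[c*x-s*y,s*x+c*y,z]
BC=np.array([.513,-.317,0])
def dumplip(head,fwd,z):
    c,s=np.cos(np.radians(head)),np.sin(np.radians(head));return BC+[fwd*c,fwd*s,z]
E
python3 - <<'E'
from h import *
def wq(M,q): return ik(M[:3,3],M[:3,:3],q)
for th in(-15,0,10):
  for flip in(0,1):
    rel=relC(th,flip); q=np.array([17,40,106,0,34,107-180*flip],float); out=[]
    seq=[T(np.eye(3),(.5,.25,0)),T(np.eye(3),(.5,.2,.12)),S(tray(-.02,0,.10),TY,18),S(tray(0,0,.006),TY,18),S(tray(.07,0,.006),TY,8),S(tray(.13,0,.006),TY,0),S(tray(.11,0,.07),TY,-25),S(tray(.11,0,.25),TY,-25)]
    for M in seq: q,e=wq(rel and 0 or M@rel,q) if False else wq(M@rel,q); out.append((q.round(),round(e,2)))
    print("lean",th,"flip",flip,[o[1] for o in out]); print(out[3][0],out[5][0],out[6][0],out[7][0])
    for hd in(8,-30,-60,-90):
        qq=q.copy();r=[];st=0
        hs=np.linspace(TY,hd,4)
        for M in [S(dumplip(h_,-.05+ (1-k/3)*-.15,.30),h_,-25) for k,h_ in enumerate(hs)]+[S(dumplip(hd,-.02,.2),hd,p) for p in(-10,10,30,50)]:
            q2,e=wq(M@rel,qq);st=max(st,abs(q2-qq).max());qq=q2;r.append(round(e,2))
        print("  head",hd,r,qq.round(),"step",st.round())
E
```

```text
lean -15 flip 0 [np.float64(0.0), np.float64(0.0), np.float64(0.0), np.float64(0.0), np.float64(0.0), np.float64(0.0), np.float64(0.0), np.float64(0.0)]
[-10.  43.  94. -10.  75.  77.] [-9. 45. 91. -5. 59. 75.] [-15.  39. 112.  12.  20.  55.] [-15.  20. 105.   6.  47.  63.]
  head 8 [np.float64(0.0), np.float64(0.0), np.float64(0.0), np.float64(0.0), np.float64(0.0), np.float64(0.0), np.float64(0.0), np.float64(0.0)] [-31.  44.  65. -43. 122.  44.] step 77.0
  head -30 [np.float64(0.0), np.float64(0.0), np.float64(0.0), np.float64(0.0), np.float64(0.0), np.float64(0.0), np.float64(0.0), np.float64(0.0)] [-39.  46.  59. -13. 139.  76.] step 77.0
  head -60 [np.float64(0.0), np.float64(0.0), np.float64(0.0), np.float64(0.0), np.float64(0.0), np.float64(0.0), np.float64(0.0), np.float64(0.0)] [-46.  45.  62.  18. 136. 109.] step 77.0
  head -90 [np.float64(0.0), np.float64(0.0), np.float64(0.0), np.float64(0.03), np.float64(0.0), np.float64(0.0), np.float64(0.0), np.float64(0.0)] [-53.  41.  71.  40. 121. 131.] step 82.0
lean -15 flip 1 [np.float64(0.0), np.float64(0.0), np.float64(0.0)
[... 4575 characters left out ...]
 np.float64(0.2), np.float64(0.0), np.float64(0.0), np.float64(0.0)] [ -35.   33.   70.  -27.  106. -134.] step 63.0
  head -30 [np.float64(0.65), np.float64(0.43), np.float64(0.2), np.float64(0.0), np.float64(0.0), np.float64(0.0), np.float64(0.0), np.float64(0.0)] [ -41.   35.   66.   -8.  118. -102.] step 63.0
  head -60 [np.float64(0.65), np.float64(0.31), np.float64(0.0), np.float64(0.0), np.float64(0.0), np.float64(0.0), np.float64(0.0), np.float64(0.0)] [-45.  34.  68.  11. 116. -74.] step 129.0
  head -90 [np.float64(0.65), np.float64(0.17), np.float64(0.0), np.float64(0.0), np.float64(0.0), np.float64(0.0), np.float64(0.0), np.float64(0.0)] [-49.  31.  74.  26. 106. -49.] step 155.0
```

```bash
python3 - <<'E'
from h import *
s=telemetry.read_state(); P0,R0=s["position"],s["tcp_rot"]
M=T(np.eye(3),(.5005,.25,0))@relC(-15,0); C,R=M[:3,3],M[:3,:3]
B=P0-.14*R0[:,2]; A=C-.11*R[:,2]
path([(P0,R0),(B,R0),(A,R),(C,R)],s["joint_positions"])
delta(B,R0);delta(A,R,B,R0);delta(C,R,A,R)
E
```

```text
q [ 38.  53.  67. -27. 100. 127.] err 0.0 maxstep 3.0
q [ 14.  36.  90.   4.  69. 102.] err 0.0 maxstep 7.0
q [ 15.  44.  97.   5.  54. 101.] err 0.0 maxstep 2.0
delta [-0.      0.     -0.9333  0.      0.      0.    ] rows for turn 0.0
delta [0.0097 0.4347 0.3673 0.1245 0.0002 0.0001] rows for turn 6.257773102335126
delta [0.     0.     0.7333 0.     0.     0.    ] rows for turn 0.0
```

Request:
carry_out(deltas=[[[0,0,-0.06,0,0,0,0],[0,0,-0.14,0,0,0,0],[0,0,-0.24,0,0,0,0],[0,0,-0.34,0,0,0,0],[0,0,-0.44,0,0,0,-0.5],[0,0,-0.54,0,0,0,-0.8],[0,0,-0.64,0,0,0,-0.8],[0,0,-0.74,0,0,0,-0.8],[0,0,-0.84,0,0,0,-0.8],[0,0,-0.933,0,0,0,-0.8]]])

```text
time_s: 12.8
position: [0.468, 0.3362, 0.1321]
tcp_rot: [[0.966, 0.183, -0.184], [0.0, -0.71, -0.704], [-0.26, 0.68, -0.686]]
force: [0.8, 0.3, 1.4]
opening: 0.852
grasp_force: 0.0
```

Request:
carry_out(deltas=[[[0.001,0.043,0.037,0.0125,0,0,-0.8],[0.002,0.087,0.073,0.025,0,0,-0.8],[0.003,0.13,0.11,0.0374,0,0,-0.8],[0.004,0.174,0.147,0.05,0,0,-0.8],[0.005,0.217,0.184,0.0623,0,0,-0.8],[0.006,0.26,0.22,0.0747,0,0,-0.8],[0.007,0.304,0.257,0.0872,0,0,-0.8],[0.008,0.348,0.294,0.1,0,0,-0.8],[0.009,0.39,0.33,0.112,0.0002,0,-0.8],[0.0097,0.4347,0.367,0.1245,0.0002,0.0001,-0.8]]])

```text
time_s: 13.63
position: [0.4716, 0.2501, 0.1384]
tcp_rot: [[0.967, -0.0, -0.257], [0.001, -1.0, 0.004], [-0.257, -0.004, -0.966]]
force: [-0.1, 0.0, 0.0]
opening: 0.902
grasp_force: 0.0
```

```bash
python3 - <<'E'
from h import *
s=log(); 
M=T(np.eye(3),(.5005,.25,0))@relC(-15,0); delta(M[:3,3],M[:3,:3])
im=capture("wrist");cv2.imwrite("pics/w3.png",im[...,::-1])
E
```

```text
t 13.6333 q [ 13.7544  35.3667  90.0571   3.9841  69.0327 101.8459] p [0.4716 0.2501 0.1384] F [-0.1105  0.0117  0.0438] op 0.902 g 0.0
[[ 0.9665 -0.0003 -0.2566]
 [ 0.0007 -1.      0.004 ]
 [-0.2566 -0.004  -0.9665]]
delta [-0.0025  0.0037  0.7422 -0.0006 -0.0004  0.0001] rows for turn 0.036974953739999365
```

View pics/w3.png

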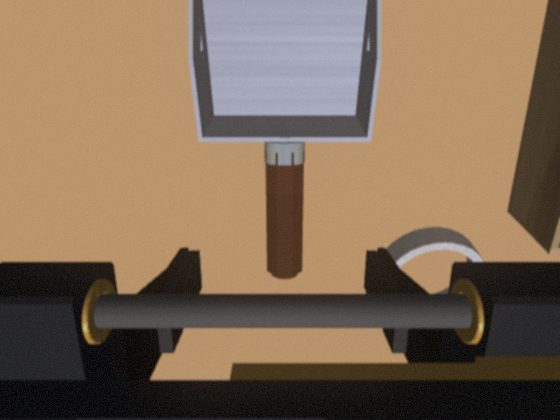

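The scoop stands upright. Its handle is centred between the fingers at (284,215) and the pan is square to the tool.

Request:
carry_out(deltas=[[[0,0,0.1,0,0,0,-0.8],[0,0,0.2,0,0,0,-0.8],[0,0.002,0.3,0,0,0,-0.8],[0,0.003,0.4,0,0,0,-0.8],[0,0.004,0.5,0,0,0,-0.8],[0,0.004,0.6,0,0,0,-0.8],[-0.0025,0.004,0.7,-0.0006,-0.0004,0,-0.8],[-0.0025,0.004,0.742,-0.0006,-0.0004,0,-0.8],[-0.0025,0.004,0.742,-0.0006,-0.0004,0,-0.8],[-0.0025,0.004,0.742,-0.0006,-0.0004,0,0]]])

```text
time_s: 14.52
position: [0.4422, 0.2497, 0.0301]
tcp_rot: [[0.965, 0.001, -0.261], [0.0, -1.0, -0.004], [-0.261, 0.004, -0.965]]
force: [-0.4, -0.8, 0.9]
opening: 0.875
grasp_force: 0.0
```

Request:
carry_out(deltas=[[[0,0,0,0,0,0,1],[0,0,0,0,0,0,1],[0,0,0,0,0,0,1],[0,0,0,0,0,0,1],[0,0,0,0,0,0,1],[0,0,0,0,0,0,1],[0,0,0,0,0,0,1],[0,0,0,0,0,0,1],[0,0,0,0,0,0,1],[0,0,0,0,0,0,1]]])

```text
time_s: 15.35
position: [0.4418, 0.2493, 0.03]
tcp_rot: [[0.965, 0.001, -0.261], [-0.0, -1.0, -0.004], [-0.261, 0.004, -0.965]]
force: [0.0, -0.8, -0.1]
opening: 0.292
grasp_force: 30.0
```

```bash
python3 - <<'E'
from h import *
s=log(); P0,R0=s["position"],s["tcp_rot"]
rel=np.linalg.inv(T(np.eye(3),(.5005,.25,0)))@T(R0,P0); np.save("rel.npy",rel); print(rel)
w=lambda S_: (lambda M:(M[:3,3],M[:3,:3]))(S_@rel)
W=[(P0,R0),(P0+[0,0,.13],R0),w(S((.59,.13,.15),4,9)),w(S(tray(-.015,0,.10),TY,18)),w(S(tray(-.01,0,.025),TY,18))]
path(W,s["joint_positions"])
for a,b in zip(W[:-1],W[1:]): delta(b[0],b[1],a[0],a[1])
E
```

```text
t 15.35 q [ 14.5906  43.6899  96.7087   4.3874  54.4133 101.5639] p [0.4418 0.2493 0.03  ] F [ 0.0323 -0.7567 -0.0766] op 0.292 g 30.000392580404878
[[ 0.9653  0.0006 -0.2613]
 [-0.0003 -1.     -0.0037]
 [-0.2613  0.0037 -0.9653]]
[[ 0.9653  0.0006 -0.2613 -0.0587]
 [-0.0003 -1.     -0.0037 -0.0007]
 [-0.2613  0.0037 -0.9653  0.03  ]
 [ 0.      0.      0.      1.    ]]
q [ 15.  32.  93.   4.  70. 103.] err 0.0 maxstep 3.0
q [ 2. 30. 92. -1. 83. 88.] err 0.0 maxstep 3.0
q [-11.  34.  94. -11.  84.  75.] err 0.0 maxstep 2.0
q [-11.  41.  95. -11.  76.  77.] err 0.0 maxstep 1.0
delta [-0.2265  0.0032 -0.8366  0.      0.      0.    ] rows for turn 0.0
delta [-0.0993  0.8718 -0.2768 -0.0037 -0.0249 -0.0106] rows for turn 1.3753053994074473
delta [-0.139   0.922   0.2623 -0.006  -0.0249 -0.0111] rows for turn 1.4050608440272212
delta [ 0.3013 -0.0016  0.4004  0.      0.      0.    ] rows for turn 0.0
```

Request:
carry_out(deltas=[[[-0.02,0,-0.07,0,0,0,1],[-0.04,0,-0.15,0,0,0,1],[-0.065,0,-0.24,0,0,0,1],[-0.09,0,-0.33,0,0,0,1],[-0.115,0.001,-0.42,0,0,0,1],[-0.14,0.002,-0.51,0,0,0,1],[-0.165,0.002,-0.6,0,0,0,1],[-0.19,0.003,-0.69,0,0,0,1],[-0.21,0.003,-0.78,0,0,0,1],[-0.2265,0.003,-0.8366,0,0,0,1]]])

```text
time_s: 16.18
position: [0.4423, 0.2496, 0.1623]
tcp_rot: [[0.966, 0.001, -0.259], [-0.0, -1.0, -0.003], [-0.259, 0.003, -0.966]]
force: [0.2, 0.3, -2.5]
opening: 0.29
grasp_force: 30.0
```

Request:
carry_out(deltas=[[[-0.01,0.087,-0.028,-0.0004,-0.0025,-0.001,1],[-0.02,0.174,-0.055,-0.0007,-0.005,-0.002,1],[-0.03,0.261,-0.083,-0.001,-0.0075,-0.003,1],[-0.04,0.349,-0.111,-0.0015,-0.01,-0.004,1],[-0.05,0.436,-0.138,-0.0018,-0.0125,-0.005,1],[-0.06,0.523,-0.166,-0.0022,-0.015,-0.0064,1],[-0.07,0.61,-0.194,-0.0026,-0.0174,-0.0074,1],[-0.08,0.697,-0.221,-0.003,-0.02,-0.0085,1],[-0.09,0.785,-0.249,-0.0033,-0.0224,-0.0095,1],[-0.0993,0.8718,-0.277,-0.0037,-0.0249,-0.0106,1]]])

```text
time_s: 17.02
position: [0.4382, 0.1179, 0.2051]
tcp_rot: [[0.91, 0.072, -0.408], [0.064, -0.997, -0.032], [-0.409, 0.003, -0.912]]
force: [0.4, 0.1, -2.0]
opening: 0.292
grasp_force: 30.0
```

Request:
carry_out(deltas=[[[-0.014,0.092,0.026,-0.0006,-0.0025,-0.001,1],[-0.028,0.184,0.052,-0.0012,-0.005,-0.002,1],[-0.042,0.277,0.079,-0.0018,-0.0075,-0.003,1],[-0.056,0.369,0.105,-0.0024,-0.01,-0.0044,1],[-0.07,0.461,0.131,-0.003,-0.0125,-0.0055,1],[-0.083,0.553,0.157,-0.0036,-0.015,-0.0067,1],[-0.097,0.645,0.184,-0.0042,-0.0174,-0.0078,1],[-0.111,0.738,0.21,-0.0048,-0.02,-0.0089,1],[-0.125,0.83,0.236,-0.0054,-0.0224,-0.01,1],[-0.139,0.922,0.262,-0.006,-0.0249,-0.0111,1]]])

```text
time_s: 17.85
position: [0.413, -0.0231, 0.1772]
tcp_rot: [[0.828, 0.15, -0.541], [0.124, -0.989, -0.085], [-0.547, 0.003, -0.837]]
force: [0.9, -0.2, -3.2]
opening: 0.293
grasp_force: 30.0
```

```bash
python3 - <<'E'
from h import *
s=log(); P0,R0=s["position"],s["tcp_rot"]
im=capture("wrist");cv2.imwrite("pics/w4.png",im[...,::-1])
rel=np.load("rel.npy"); M=T(R0,P0)@np.linalg.inv(rel); print("lip now",(M@[.1,0,0,1])[:3],tray(-.015,0,.1),Ro.from_matrix(M[:3,:3]).as_euler('zyx',degrees=True))
E
```

```text
t 17.85 q [-10.7998  33.8264  93.8744 -10.6865  84.0322  74.7367] p [ 0.413  -0.0231  0.1772] F [ 0.9168 -0.1589 -3.232 ] op 0.293 g 29.999447758309543
[[ 0.8276  0.1504 -0.5408]
 [ 0.1244 -0.9886 -0.0846]
 [-0.5474  0.0027 -0.8369]]
lip now [ 0.5529 -0.0014  0.0996] [ 0.5532 -0.0002  0.1   ] [ 8.9866 17.8401 -2.7389]
```

View pics/w4.png

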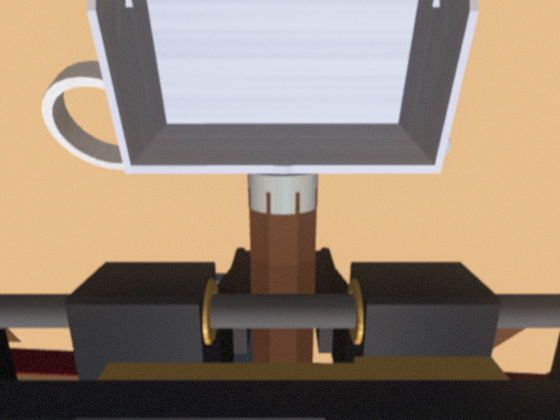

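The wrist view shows the scoop still square in the grip; the pan hides the tray.

```bash
cat >> h.py <<'E'
def wp(S_,rel=None):
    M=S_@(np.load("rel.npy") if rel is None else rel);return M[:3,3],M[:3,:3]
def go(W):
    s=telemetry.read_state();W=[(s["position"],s["tcp_rot"])]+W
    path(W,s["joint_positions"])
    for a,b in zip(W[:-1],W[1:]): delta(b[0],b[1],a[0],a[1])
E
python3 - <<'E'
from h import *
A=lambda x,y:(110+x/3,150+y/3)
K=np.array([onz("scene",A(*p),.022) for p in [(593,255),(637,268),(687,285),(569,287),(617,302),(660,317)]])
Ks=np.array([[.6863,-.0296],[.6432,-.0392],[.5941,-.042],[.6796,.0102],[.639,.0069],[.5949,-.0025],[.6731,.0568],[.6296,.0494],[.5896,.0412]])
c,s=np.cos(np.radians(8.5)),np.sin(np.radians(8.5)); Rr=np.array([[c,s],[-s,c]])
print("scene rel",(K[:,:2]-[.5714,-.0009])@Rr.T); print("side rel",(Ks-[.564,.0058])@Rr.T)
y=-.003
go([wp(S(tray(-.012,y,.03),TY,18)),wp(S(tray(-.012,y,.0065),TY,18)),wp(S(tray(.04,y,.0065),TY,14)),wp(S(tray(.085,y,.0065),TY,8)),wp(S(tray(.126,y,.0065),TY,1))])
E
```

```text
scene rel [[0.022  0.0536]
 [0.0625 0.0559]
 [0.1086 0.0557]
 [0.0236 0.0045]
 [0.0669 0.0065]
 [0.1056 0.0065]]
side rel [[ 0.1157 -0.0531]
 [ 0.0717 -0.0562]
 [ 0.0227 -0.0517]
 [ 0.115  -0.0127]
 [ 0.0743 -0.01  ]
 [ 0.0293 -0.0128]
 [ 0.1154  0.0343]
 [ 0.0713  0.0334]
 [ 0.0306  0.0312]]
q [-11.  40.  96. -11.  76.  76.] err 0.0 maxstep 1.0
q [-11.  42.  96. -11.  73.  77.] err 0.0 maxstep 0.0
q [-10.  44.  92. -10.  73.  77.] err 0.0 maxstep 1.0
q [-10.  44.  90.  -8.  68.  76.] err 0.0 maxstep 1.0
q [-10.  45.  90.  -6.  60.  76.] err 0.0 maxstep 1.0
delta [ 0.2745 -0.0057  0.3709  0.0002  0.0004 -0.0001] rows for turn 0.024058987850782965
delta [ 0.0857 -0.0005  0.1312  0.      0.      0.    ] rows for turn 0.0
delta [ 0.2987  0.0003 -0.1149  0.      0.0111  0.    ] rows for turn 0.558659217877095
delta [ 0.2766  0.     -0.0344  0.      0.0167  0.0001] rows for turn 0.8379888268156426
delta [ 0.2695 -0.0002  0.0227  0.      0.0194  0.0001] rows for turn 0.9776536312849166
```

Request:
carry_out(deltas=[[[0.03,0,0.04,0,0,0,1],[0.06,0,0.08,0,0,0,1],[0.09,0,0.12,0,0,0,1],[0.12,0,0.16,0,0,0,1],[0.15,-0.001,0.2,0,0,0,1],[0.18,-0.002,0.24,0,0,0,1],[0.21,-0.003,0.28,0,0,0,1],[0.24,-0.004,0.32,0,0,0,1],[0.26,-0.005,0.35,0,0,0,1],[0.2745,-0.006,0.371,0.0002,0.0004,0,1]]])

```text
time_s: 18.73
position: [0.4171, -0.0203, 0.1076]
tcp_rot: [[0.829, 0.149, -0.538], [0.124, -0.989, -0.083], [-0.545, 0.001, -0.839]]
force: [0.0, 0.8, -2.3]
opening: 0.294
grasp_force: 30.0
```

Request:
carry_out(deltas=[[[0.009,0,0.013,0,0,0,1],[0.017,0,0.026,0,0,0,1],[0.026,0,0.04,0,0,0,1],[0.034,0,0.052,0,0,0,1],[0.043,0,0.066,0,0,0,1],[0.051,0,0.079,0,0,0,1],[0.06,0,0.092,0,0,0,1],[0.069,0,0.105,0,0,0,1],[0.077,0,0.118,0,0,0,1],[0.0857,0,0.131,0,0,0,1]]])

```text
time_s: 19.57
position: [0.4173, -0.0205, 0.0847]
tcp_rot: [[0.83, 0.149, -0.538], [0.124, -0.989, -0.083], [-0.544, 0.002, -0.839]]
force: [0.2, 0.2, -2.4]
opening: 0.29
grasp_force: 30.0
```

```bash
cat >> h.py <<'E'
def lip():
    s=telemetry.read_state();M=T(s["tcp_rot"],s["position"])@np.linalg.inv(np.load("rel.npy"))
    l=(M@[.1,0,0,1])[:3];c,sn=np.cos(np.radians(TY)),np.sin(np.radians(TY));d=l-TC
    print("lip tray",[round(v,4) for v in (c*d[0]+sn*d[1],-sn*d[0]+c*d[1],l[2])],"ypr",Ro.from_matrix(M[:3,:3]).as_euler('ZYX',degrees=True).round(2),"F",s["force"],"M",s["moment"],"t",s["time_s"],s["opening"])
E
python3 - <<'E'
from h import *
lip()
y=-.002
go([wp(S(tray(.04,y,.0065),TY,14)),wp(S(tray(.085,y,.0065),TY,8)),wp(S(tray(.126,y,.0065),TY,1))])
E
```

```text
lip tray [np.float64(-0.0105), np.float64(0.0007), np.float64(0.0077)] ypr [ 8.5  17.82  0.09] F [ 0.25    0.2099 -2.4393] M [ 0.0911 -0.3469 -0.0097] t 19.5667 0.28960078660724886
q [-10.  44.  92.  -9.  73.  77.] err 0.0 maxstep 1.0
q [-10.  44.  90.  -8.  68.  76.] err 0.0 maxstep 1.0
q [-10.  45.  90.  -6.  60.  76.] err 0.0 maxstep 1.0
delta [ 0.2946  0.0182 -0.1055 -0.0002  0.0106  0.0001] rows for turn 0.5329765259615635
delta [ 0.2766  0.     -0.0344  0.      0.0167  0.0001] rows for turn 0.8379888268156426
delta [ 0.2695 -0.0002  0.0227  0.      0.0194  0.0001] rows for turn 0.9776536312849166
```

Request:
carry_out(deltas=[[[0.03,0,-0.008,0,0.001,0,1],[0.06,0,-0.02,0,0.002,0,1],[0.09,0,-0.03,0,0.003,0,1],[0.12,0,-0.041,0,0.0042,0,1],[0.15,0,-0.052,0,0.0053,0,1],[0.18,0,-0.062,0,0.0064,0,1],[0.21,0,-0.073,0,0.0075,0,1],[0.24,0,-0.084,0,0.0086,0,1],[0.27,0,-0.095,0,0.0097,0,1],[0.295,0.005,-0.105,0,0.0106,0,1]]])

```text
time_s: 20.4
position: [0.4628, -0.0142, 0.074]
tcp_rot: [[0.864, 0.149, -0.481], [0.13, -0.989, -0.074], [-0.487, 0.002, -0.873]]
force: [-1.4, 1.0, -1.8]
opening: 0.292
grasp_force: 30.0
```

```bash
python3 - <<'E'
from h import *
lip()
y=.0
go([wp(S(tray(.085,y,.006),TY,8)),wp(S(tray(.126,y,.006),TY,1))])
E
```

```text
lip tray [np.float64(0.0402), np.float64(0.0003), np.float64(0.0066)] ypr [ 8.52 13.99  0.11] F [-1.4417  1.0463 -1.7897] M [ 0.0453 -0.1369  0.0022] t 20.4 0.29225303246932705
q [-9. 44. 90. -8. 68. 76.] err 0.0 maxstep 1.0
q [-9. 45. 90. -6. 60. 76.] err 0.0 maxstep 1.0
delta [ 0.2771  0.0014 -0.0303 -0.0003  0.0166  0.0002] rows for turn 0.8368954854719087
delta [ 0.2695 -0.0002  0.0227  0.      0.0194  0.0001] rows for turn 0.9776536312849166
```

Request:
carry_out(deltas=[[[0.028,0,-0.003,0,0.0017,0,1],[0.055,0,-0.006,0,0.0033,0,1],[0.083,0,-0.009,0,0.005,0,1],[0.111,0,-0.012,0,0.0066,0,1],[0.139,0,-0.015,0,0.0083,0,1],[0.166,0,-0.018,0,0.01,0,1],[0.194,0,-0.021,0,0.0116,0,1],[0.222,0,-0.024,0,0.0133,0,1],[0.25,0,-0.027,0,0.015,0,1],[0.277,0.001,-0.03,-0.0003,0.0166,0.0002,1]]])

```text
time_s: 21.23
position: [0.5005, -0.0088, 0.0576]
tcp_rot: [[0.909, 0.149, -0.388], [0.135, -0.989, -0.062], [-0.393, 0.004, -0.919]]
force: [-3.7, -1.2, 0.5]
opening: 0.293
grasp_force: 30.0
```

```bash
python3 - <<'E'
from h import *
lip()
go([wp(S(tray(.126,0,.006),TY,1))])
E
```

```text
lip tray [np.float64(0.0846), np.float64(-0.0001), np.float64(0.0058)] ypr [ 8.48  8.01 -0.01] F [-3.7417 -1.173   0.4849] M [ 0.0304  0.3151 -0.0309] t 21.2333 0.2934780307483187
q [-9. 45. 90. -6. 60. 76.] err 0.0 maxstep 1.0
delta [ 0.2715 -0.0006  0.0205  0.      0.0195  0.    ] rows for turn 0.9796109762036509
```

Request:
carry_out(deltas=[[[0.027,0,0.002,0,0.0019,0,1],[0.054,0,0.004,0,0.0039,0,1],[0.081,0,0.006,0,0.0058,0,1],[0.109,0,0.008,0,0.0078,0,1],[0.136,0,0.01,0,0.0097,0,1],[0.163,0,0.012,0,0.0117,0,1],[0.19,0,0.014,0,0.0136,0,1],[0.217,0,0.016,0,0.0156,0,1],[0.244,0,0.018,0,0.0175,0,1],[0.2715,0,0.02,0,0.0195,0,1]]])

```text
time_s: 22.07
position: [0.5206, -0.0039, 0.0395]
tcp_rot: [[0.939, 0.15, -0.309], [0.143, -0.989, -0.046], [-0.313, -0.001, -0.95]]
force: [-28.1, -8.2, 9.8]
opening: 0.291
grasp_force: 30.0
```

```bash
python3 - <<'E'
from h import *
lip()
im=capture("wrist");a=capture("scene");b=capture("side")
cv2.imwrite("pics/w5.png",im[...,::-1]);cv2.imwrite("pics/s5.png",a[...,::-1]);cv2.imwrite("pics/d5.png",b[...,::-1])
# knob colour from first scene picture
o=cv2.imread("pics/scene0.png"); print("knob bgr",o[150+255//3,110+593//3],"bench",o[300,420])
hsv=cv2.cvtColor(im,cv2.COLOR_RGB2HSV)
roi=hsv[:175]; m=((roi[...,1]>90)).astype(np.uint8)
n,l,st,c=cv2.connectedComponentsWithStats(m)
for i in range(1,n):
    if st[i,4]>150: print(st[i],c[i].round())
E
```

```text
lip tray [np.float64(0.109), np.float64(0.0022), np.float64(0.001)] ypr [8.58 3.08 0.26] F [-28.1015  -8.1981   9.7835] M [-1.1975  4.3916 -0.0642] t 22.0667 0.2909324072822965
knob bgr [ 90 127 162] bench [135 173 201]
[  17    0  106  175 5971] [65. 81.]
[ 248    0   74   20 1019] [285.   8.]
[360   0  73  17 889] [395.   7.]
[ 464    0   95  175 4790] [514.  71.]
```

```bash
python3 - <<'E'
from h import *
s=telemetry.read_state()
W=[wp(S(tray(.126,0,.006),TY,1)),wp(S(tray(.104,0,.022),TY,-8)),wp(S(tray(.100,0,.068),TY,-20)),wp(S(tray(.09,0,.19),TY,-22))]
path(W,s["joint_positions"])
for a,b in zip(W[:-1],W[1:]): delta(b[0],b[1],a[0],a[1])
E
```

```text
q [-12.  42. 101.  -4.  44.  73.] err 0.0 maxstep 4.0
q [-14.  38. 110.   4.  27.  64.] err 0.0 maxstep 3.0
q [-15.  24. 109.   4.  41.  63.] err 0.0 maxstep 2.0
delta [-0.1443 -0.0003  0.1052  0.      0.025   0.0001] rows for turn 1.2569832402234642
delta [-0.0238  0.0003 -0.0797  0.      0.0333  0.0001] rows for turn 1.675977653631284
delta [ 0.0059  0.0029 -0.7786  0.      0.0056  0.    ] rows for turn 0.27932960893854775
```

Request:
carry_out(deltas=[[[-0.02,0,0.01,0,0.003,0,1],[-0.04,0,0.02,0,0.006,0,1],[-0.06,0,0.03,0,0.009,0,1],[-0.08,0,0.04,0,0.012,0,1],[-0.1,0,0.055,0,0.015,0,1],[-0.115,0,0.07,0,0.018,0,1],[-0.13,0,0.085,0,0.021,0,1],[-0.144,0,0.1,0,0.025,0,1],[-0.144,0,0.1,0,0.025,0,1],[-0.144,0,0.1,0,0.025,0,1]]])

```text
time_s: 23.05
position: [0.5122, -0.0074, 0.0308]
tcp_rot: [[0.981, 0.148, -0.122], [0.147, -0.989, -0.022], [-0.124, 0.004, -0.992]]
force: [-1.4, -1.1, 0.8]
opening: 0.294
grasp_force: 30.0
```

```bash
python3 - <<'E'
from h import *
lip()
im=capture("wrist")
a=capture("scene");b=capture("side")
s=cv2.resize(a[190:290,210:370],(400,250),interpolation=cv2.INTER_CUBIC)
d=cv2.resize(b[215:315,190:350],(400,250),interpolation=cv2.INTER_CUBIC)
w=cv2.resize(im[:250],(784,350))
o=np.zeros((600,800,3),np.uint8);o[:250,:400]=s;o[:250,400:]=d;o[250:,:784]=w
cv2.imwrite("pics/t6.png",o[...,::-1])
E
```

```text
lip tray [np.float64(0.1047), np.float64(-0.0003), np.float64(0.0232)] ypr [ 8.53 -8.01 -0.02] F [-1.4067 -1.0683  0.768 ] M [-0.0138  0.3283 -0.0865] t 23.05 0.2939318274600807
```

View pics/t6.png

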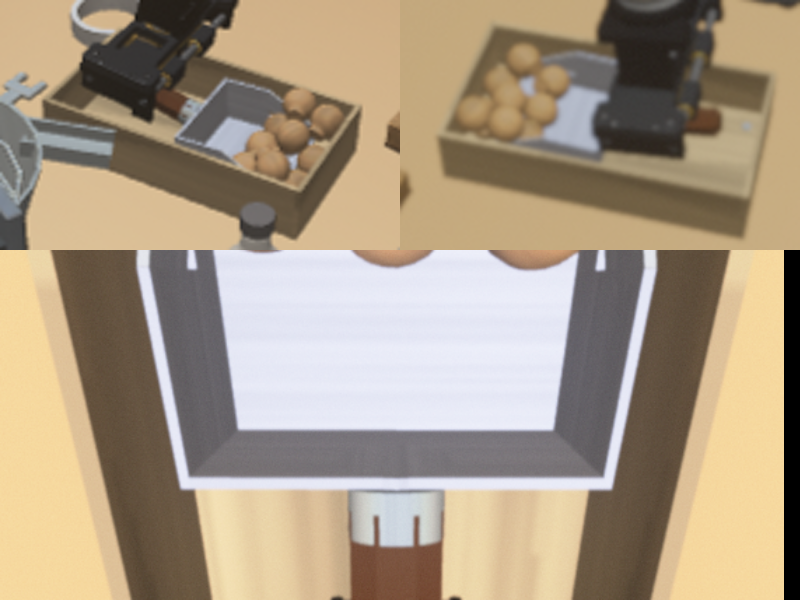

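The picture shows the pan's front half under the pile: two knobs show at the top of the wrist view near (392,250) and (533,255). The rest lie over the lip and against the far wall, so I tilt the lip up under them.

```bash
python3 - <<'E'
from h import *
go([wp(S(tray(.106,0,.052),TY,-20)),wp(S(tray(.104,0,.085),TY,-26))])
E
```

```text
q [-14.  40. 110.   4.  26.  64.] err 0.0 maxstep 3.0
q [-16.  38. 114.  13.  19.  54.] err 0.0 maxstep 2.0
delta [ 0.0255 -0.0024  0.0294  0.0001  0.0334  0.0003] rows for turn 1.6787594449755743
delta [ 0.0199  0.0004 -0.1086  0.      0.0167  0.0001] rows for turn 0.8379888268156429
```

Request:
carry_out(deltas=[[[0.004,0,0.005,0,0.005,0,1],[0.008,0,0.01,0,0.01,0,1],[0.012,0,0.015,0,0.015,0,1],[0.016,0,0.02,0,0.02,0,1],[0.02,0,0.025,0,0.025,0,1],[0.0255,0,0.029,0,0.03,0,1],[0.0255,0,0.029,0,0.0334,0,1],[0.0255,0,0.029,0,0.0334,0,1],[0.0255,0,0.029,0,0.0334,0,1],[0.0255,0,0.029,0,0.0334,0,1]]])

```text
time_s: 24.03
position: [0.5136, -0.0067, 0.0256]
tcp_rot: [[0.985, 0.15, 0.08], [0.149, -0.989, 0.009], [0.081, 0.003, -0.997]]
force: [-5.3, -2.8, 1.3]
opening: 0.296
grasp_force: 30.0
```

```bash
cat >> h.py <<'E'
def count(tag):
    """brown knob blobs in the pan seen by the wrist camera"""
    im=capture("wrist");cv2.imwrite(f"pics/{tag}.png",im[...,::-1])
    hsv=cv2.cvtColor(im,cv2.COLOR_RGB2HSV)[:165,115:445]
    m=(hsv[...,1]>75).astype(np.uint8)
    n,l,st,c=cv2.connectedComponentsWithStats(m)
    for i in range(1,n):
        if st[i,4]>150: print("blob",st[i]+[115,0,0,0,0])
    g=cv2.medianBlur(cv2.cvtColor(im,cv2.COLOR_RGB2GRAY),3)[:165]
    ci=cv2.HoughCircles(g,cv2.HOUGH_GRADIENT,1.5,35,param1=80,param2=22,minRadius=22,maxRadius=48)
    if ci is not None:
        for x,y,r in ci[0]:
            xi,yi=int(min(max(x,0),559)),int(min(max(y,0),164)); h_=cv2.cvtColor(im,cv2.COLOR_RGB2HSV)[yi,xi]
            if 115<x<445 and h_[1]>75: print("circle",x.round(),y.round(),r.round(),h_)
E
python3 - <<'E'
from h import *
lip();count("c7")
E
```

```text
lip tray [np.float64(0.1043), np.float64(0.0004), np.float64(0.051)] ypr [  8.62 -19.78   0.04] F [-5.2785 -2.8043  1.2926] M [-0.565   1.1818 -0.0416] t 24.0333 0.2960202440538838
blob [167   0  55  12 462]
blob [ 243    0   75   27 1413]
blob [ 336    0   80   31 1768]
blob [ 115   20   20  145 1441]
blob [433  91  12  74 463]
circle 371.0 2.0 29.0 [ 16 110 224]
```

```bash
python3 - <<'E'
from h import *
W=[wp(S(tray(.106,0,.052),TY,-20)),wp(S(tray(.100,0,.12),TY,-28)),wp(S(tray(.09,0,.22),TY,-34)),wp(S(tray(.09,0,.28),TY,-30))]
path(W,telemetry.read_state()["joint_positions"])
for a,b in zip(W[:-1],W[1:]): delta(b[0],b[1],a[0],a[1])
E
```

```text
q [-16.  34. 115.  15.  20.  52.] err 0.0 maxstep 3.0
q [-18.  23. 116.  20.  25.  46.] err 0.0 maxstep 2.0
q [-17.  16. 109.   9.  42.  58.] err 0.0 maxstep 3.0
delta [ 0.0205  0.0011 -0.3065  0.      0.0222  0.0001] rows for turn 1.11731843575419
delta [ 0.0979  0.002  -0.5531  0.      0.0167  0.0001] rows for turn 0.8379888268156434
delta [ 0.1261  0.0017 -0.4536 -0.     -0.0111 -0.    ] rows for turn 0.5586592178770965
```

Request:
carry_out(deltas=[[[0.002,0,-0.02,0,0.004,0,1],[0.004,0,-0.04,0,0.008,0,1],[0.006,0,-0.06,0,0.012,0,1],[0.008,0,-0.09,0,0.016,0,1],[0.01,0,-0.12,0,0.02,0,1],[0.012,0,-0.16,0,0.022,0,1],[0.014,0,-0.2,0,0.022,0,1],[0.016,0,-0.24,0,0.022,0,1],[0.018,0,-0.27,0,0.022,0,1],[0.0205,0,-0.307,0,0.022,0,1]]])

```text
time_s: 24.92
position: [0.515, -0.0068, 0.0725]
tcp_rot: [[0.964, 0.149, 0.22], [0.146, -0.989, 0.029], [0.222, 0.005, -0.975]]
force: [-0.7, 1.0, -3.7]
opening: 0.298
grasp_force: 30.0
```

```bash
python3 - <<'E'
from h import *
lip();count("c8")
E
```

```text
lip tray [np.float64(0.1005), np.float64(0.0002), np.float64(0.1205)] ypr [  8.68 -27.98  -0.07] F [-0.726   1.0132 -3.7217] M [-0.027   0.4765 -0.0226] t 24.9167 0.297670014886365
blob [ 115    0   46  165 5963]
blob [  182     0   208    76 10532]
blob [ 405    0   40  165 4994]
circle 278.0 38.0 32.0 [ 15 100 222]
circle 350.0 37.0 39.0 [ 16 103 207]
circle 218.0 7.0 33.0 [ 15 105 204]
```

Request:
carry_out(deltas=[[[0.01,0,-0.04,0,0.003,0,1],[0.02,0,-0.08,0,0.006,0,1],[0.03,0,-0.12,0,0.009,0,1],[0.04,0,-0.16,0,0.012,0,1],[0.05,0,-0.2,0,0.015,0,1],[0.055,0,-0.25,0,0.017,0,1],[0.06,0,-0.3,0,0.017,0,1],[0.065,0,-0.35,0,0.017,0,1],[0.07,0,-0.35,0,0.017,0,1],[0.07,0,-0.35,0,0.017,0,1]]])

```text
time_s: 25.8
position: [0.5135, -0.0069, 0.1262]
tcp_rot: [[0.935, 0.149, 0.323], [0.142, -0.989, 0.044], [0.326, 0.005, -0.945]]
force: [0.1, -0.8, -2.3]
opening: 0.294
grasp_force: 30.0
```

```bash
python3 - <<'E'
from h import *
lip();count("c9")
o0=cv2.imread("pics/d5.png")
# knobs left in the tray: side + scene view, colour in tray interior
a=capture("scene");b=capture("side");cv2.imwrite("pics/s9.png",a[...,::-1]);cv2.imwrite("pics/d9.png",b[...,::-1])
for n,im in(("scene",a),("side",b)):
    hsv=cv2.cvtColor(im,cv2.COLOR_RGB2HSV); g=cv2.cvtColor(im,cv2.COLOR_RGB2GRAY)
    x0,y0,x1,y1=(225,150,360,280) if n=="scene" else (205,200,345,310)
    z=cv2.resize(g[y0:y1,x0:x1],None,fx=3,fy=3,interpolation=cv2.INTER_CUBIC)
    c=cv2.HoughCircles(z,cv2.HOUGH_GRADIENT,1.5,22,param1=90,param2=20,minRadius=13,maxRadius=24)
    for x,y,r in ([] if c is None else c[0]):
        u,v=x0+x/3,y0+y/3; p=hsv[int(v)%420,int(u)%560]; print(n,u.round(),v.round(),r.round(),p)
print("knob hsv ref",cv2.cvtColor(cv2.imread("pics/scene0.png"),cv2.COLOR_BGR2HSV)[235,307])
E
```

```text
lip tray [np.float64(0.0929), np.float64(0.0004), np.float64(0.1904)] ypr [  8.72 -34.15  -0.11] F [ 0.0947 -0.7804 -2.3355] M [-0.0882  0.6046  0.0231] t 25.8 0.29413403140164873
blob [ 115    0   57  165 7126]
blob [ 182    0  201   59 7762]
blob [ 394    0   51  165 6129]
circle 280.0 28.0 31.0 [ 15 101 207]
circle 347.0 10.0 30.0 [ 15 109 190]
circle 215.0 14.0 32.0 [ 15 109 188]
scene 339.0 242.0 21.0 [ 15 114 150]
scene 326.0 215.0 21.0 [ 15 110 148]
scene 253.0 201.0 21.0 [ 17  84 206]
scene 246.0 201.0 21.0 [108   7 191]
scene 316.0 229.0 20.0 [ 15 113 169]
scene 252.0 176.0 21.0 [12 28 46]
scene 240.0 228.0 20.0 [17 90 88]
scene 276.0 167.0 16.0 [ 19 125 100]
scene 332.0 253.0 23.0 [ 15 113 154]
scene 278.0 202.0 20.0 [ 11 135  87]
scene 331.0 232.0 20.0 [17 92 97]
scene 317.0 219.0 18.0 [ 15 109 183]
scene 343.0 236.0 21.0 [ 17  97 105]
scene 247.0 236.0 18.0 [ 19  77 160]
scene 234.0 235.0 15.0 [18 88 84]
scene 327.0 259.0 15.0 [ 15 112 146]
scene 320.0 257.0 23.0 [ 16 110 169]
side 244.0 235.0 20.0 [ 18 114 161]
knob hsv ref [ 15 113 162]
```

```bash
python3 - <<'E'
import cv2,numpy as np
for f in("w4","w5","c7","c8","c9"):
    g=cv2.cvtColor(cv2.imread(f"pics/{f}.png"),cv2.COLOR_BGR2GRAY).astype(int)
    for x in(230,):
        c=g[:200,x-8:x+8].mean(1); print(f,x,c[::8].astype(int), "rim(max grad rows)",[i for i in range(60,199) if abs(c[i]-c[i-1])>25])
    r=g[150,:]; print("  row150 edges",[i for i in range(60,500) if abs(r[i]-r[i-1])>30])
    hsv=cv2.cvtColor(cv2.imread(f"pics/{f}.png"),cv2.COLOR_BGR2HSV)
    print("  handle row 215 brown x",np.where((hsv[215,:,1]>120)&(hsv[215,:,2]<140)&(np.arange(560)>200)&(np.arange(560)<370))[0][[0,-1]])
E
```

```text
w4 230 [212 220 218 221 216 214 216 215 222 222 220 220 219 218 221 224 103 106
 103 102 103 220 194 195 195] rim(max grad rows) [123, 124, 165, 166]
  row150 edges [119, 120, 127, 128, 437, 438]
  handle row 215 brown x [250 315]
w5 230 [234 234 235 236 235 231 233 235 237 236 235 237 233 234 235 233 119 121
 118 117 117 154 230 195 196] rim(max grad rows) [121, 122, 123, 168, 169, 170]
  row150 edges [69, 70, 118, 119, 126, 127, 128, 444, 445, 452, 453, 454]
  handle row 215 brown x [252 316]
c7 230 [203 229 234 228 231 230 233 230 228 228 234 233 232 233 231 231 232 222
 119 116 232 192 192 192 192] rim(max grad rows) [137, 138, 157, 158]
  row150 edges [84, 85, 134, 135, 141, 142, 425, 426, 427, 433, 434, 477, 478]
  handle row 215 brown x [252 313]
c8 230 [157 161 148 127 102 181 211 210 213 214 215 214 209 208 208 217 214 214
 212 213 211 110 170 171 170] rim(max grad rows) [162, 163]
  row150 edges [141, 142, 151, 152, 158, 159, 186, 187, 379, 380, 407, 408, 414, 415, 419, 420]
  handle row 215 brown x [254 311]
c9 230 [150 152 140 127 109 103 197 198 196 199 207 198 201 202 198 198 206 203
 202 201 204 101 100 174 174] rim(max grad rows) [163, 164, 179]
  row150 edges [161, 162, 188, 189, 377, 378, 404, 405]
  handle row 215 brown x [254 310]
```

```bash
cat >> h.py <<'E'
def slip(fl,rim=None):
    """scoop turn in the grip (deg, + = lip down) about the grip axis from the wrist rows of the floor edge and rim"""
    ci=camera_info("wrist");Tc=np.linalg.inv(ci["T_tool_cam"]);rel=np.load("rel.npy");G=rel[:3,3]-.0187*rel[:3,2]
    best=[]
    def row(p,phi,dx):
        p=Ro.from_euler('y',phi,degrees=True).as_matrix()@(np.array(p)-G)+G+[dx,0,0]
        c=Tc@np.linalg.inv(rel)@np.r_[p,1];return ci["mtx"][1,1]*c[1]/c[2]+ci["mtx"][1,2]
    f=lambda v:[row((.003,0,.003),v[0]*30,0)-fl]+([row((.003,0,.05),v[0]*30,0)-rim] if rim else [])
    r=least_squares(f,[0.3]);print("slip",r.x*30,"res",r.fun,"rows at 0/10/20/30",[(round(row((.003,0,.003),a,0)),round(row((.003,0,.05),a,0))) for a in(0,10,20,30)])
    return r.x[0]*30
E
python3 - <<'E'
from h import *
for n,f,r in(("w4",123.5,165.5),("w5",122,169),("c7",137.5,157.5),("c8",162.5,None),("c9",163.5,179)): print(n);slip(f,r);slip(f)
for f in("c8","c9"):
    g=cv2.imread(f"pics/{f}.png")
    print(f,[tuple(g[y,232]) for y in range(150,196,4)])
E
```

```text
w4
slip [1.8724] res [4.6982 3.8666] rows at 0/10/20/30 [(126, 172), (137, 161), (151, 156), (166, 156)]
slip [-3.1705] res [-0.] rows at 0/10/20/30 [(126, 172), (137, 161), (151, 156), (166, 156)]
w5
slip [-0.1334] res [4.2279 2.9618] rows at 0/10/20/30 [(126, 172), (137, 161), (151, 156), (166, 156)]
slip [-5.0202] res [0.] rows at 0/10/20/30 [(126, 172), (137, 161), (151, 156), (166, 156)]
c7
slip [11.3203] res [1.5429 2.8637] rows at 0/10/20/30 [(126, 172), (137, 161), (151, 156), (166, 156)]
slip [10.0909] res [0.] rows at 0/10/20/30 [(126, 172), (137, 161), (151, 156), (166, 156)]
c8
slip [27.6902] res [0.] rows at 0/10/20/30 [(126, 172), (137, 161), (151, 156), (166, 156)]
slip [27.6902] res [0.] rows at 0/10/20/30 [(126, 172), (137, 161), (151, 156), (166, 156)]
c9
slip [30.0444] res [  2.74   -22.7739] rows at 0/10/20/30 [(126, 172), (137, 161), (151, 156), (166, 156)]
slip [28.3245] res [0.] rows at 0/10/20/30 [(126, 172), (137, 161), (151, 156), (166, 156)]
c8 [(np.uint8(228), np.uint8(212), np.uint8(209)), (np.uint8(230), np.uint8(214), np.uint8(213)), (np.uint8(231), np.
[... 317 characters left out ...]
t8(130), np.uint8(161), np.uint8(187)), (np.uint8(130), np.uint8(161), np.uint8(188)), (np.uint8(132), np.uint8(166), np.uint8(190))]
c9 [(np.uint8(222), np.uint8(203), np.uint8(198)), (np.uint8(222), np.uint8(203), np.uint8(199)), (np.uint8(223), np.uint8(205), np.uint8(201)), (np.uint8(214), np.uint8(191), np.uint8(190)), (np.uint8(101), np.uint8(100), np.uint8(105)), (np.uint8(100), np.uint8(98), np.uint8(104)), (np.uint8(102), np.uint8(100), np.uint8(106)), (np.uint8(118), np.uint8(128), np.uint8(139)), (np.uint8(137), np.uint8(170), np.uint8(197)), (np.uint8(136), np.uint8(169), np.uint8(195)), (np.uint8(137), np.uint8(171), np.uint8(197)), (np.uint8(136), np.uint8(171), np.uint8(195))]
```

```bash
cat >> h.py <<'E'
def rows(p,phi):
    ci=camera_info("wrist");Tc=np.linalg.inv(ci["T_tool_cam"]);rel=np.load("rel.npy");G=rel[:3,3]-.0187*rel[:3,2]
    p=Ro.from_euler('y',phi,degrees=True).as_matrix()@(np.array(p)-G)+G;c=Tc@np.linalg.inv(rel)@np.r_[p,1]
    return (ci["mtx"]@(c[:3]/c[2]))[:2].round(0)
E
python3 - <<'E'
from h import *
for a in range(20,56,5): print(a,"rim",rows((0,0,.05),a)[1],"bottom",rows((0,0,0),a)[1],"floor edge",rows((.003,0,.003),a)[1],"slope pt L",rows((.05,.055,.05),a),"lipL",rows((.1,.055,.02),a))
ims={f:cv2.imread(f"pics/{f}.png") for f in("c8","c9")}
for f,g in ims.items():
    v=cv2.cvtColor(g,cv2.COLOR_BGR2HSV)[:,232:242]; print(f,"sat/val",[(y,int(v[y,:,1].mean()),int(v[y,:,2].mean())) for y in range(156,186,2)])
E
```

```text
20 rim 164.0 bottom 156.0 floor edge 151.0 slope pt L [131.  28.] lipL [149. -81.]
25 rim 163.0 bottom 164.0 floor edge 158.0 slope pt L [140.  35.] lipL [160. -57.]
30 rim 163.0 bottom 172.0 floor edge 166.0 slope pt L [148.  43.] lipL [169. -34.]
35 rim 165.0 bottom 180.0 floor edge 174.0 slope pt L [156.  52.] lipL [176. -12.]
40 rim 166.0 bottom 189.0 floor edge 183.0 slope pt L [162.  62.] lipL [183.   8.]
45 rim 169.0 bottom 198.0 floor edge 192.0 slope pt L [168.  72.] lipL [189.  28.]
50 rim 173.0 bottom 207.0 floor edge 201.0 slope pt L [173.  83.] lipL [193.  47.]
55 rim 177.0 bottom 216.0 floor edge 210.0 slope pt L [178.  94.] lipL [198.  65.]
c8 sat/val [(156, 21, 230), (158, 20, 231), (160, 22, 228), (162, 20, 173), (164, 10, 114), (166, 12, 112), (168, 10, 112), (170, 18, 119), (172, 65, 172), (174, 76, 193), (176, 76, 193), (178, 77, 192), (180, 77, 193), (182, 77, 193), (184, 77, 193)]
c9 sat/val [(156, 27, 221), (158, 24, 223), (160, 25, 222), (162, 28, 215), (164, 15, 130), (166, 11, 103), (168, 8, 104), (170, 9, 104), (172, 10, 105), (174, 10, 105), (176, 10, 102), (178, 44, 133), (180, 74, 179), (182, 77, 183), (184, 78, 182)]
```

```bash
cat >> h.py <<'E'
def relphi(phi):
    rel=np.load("rel.npy");G=rel[:3,3]-.0187*rel[:3,2];R=Ro.from_euler('y',phi,degrees=True).as_matrix()
    return np.linalg.inv(T(R,G-R@G))@rel
def pose(phi):
    s=telemetry.read_state();M=T(s["tcp_rot"],s["position"])@np.linalg.inv(relphi(phi))
    l=(M@[.1,0,0,1])[:3];d=l-TC;c,sn=np.cos(np.radians(TY)),np.sin(np.radians(TY))
    print("actual lip",l,"tray",(c*d[0]+sn*d[1]).round(3),(-sn*d[0]+c*d[1]).round(3),"ypr",Ro.from_matrix(M[:3,:3]).as_euler('ZYX',degrees=True).round(1));return M
E
python3 - <<'E'
from h import *
pose(34.5); r=relphi(34.5)
go([wp(S(tray(.085,0,.13),TY,-18),r)])
go([wp(S(tray(.085,0,.13),TY,-26),r)])
s=telemetry.read_state();print(s["force"],s["moment"],s["qvel"])
E
```

```text
actual lip [0.6583 0.0162 0.0936] tray 0.091 0.001 ypr [ 8.7  0.5 -0. ]
q [-26.  34. 133. 132.  28. -74.] err 0.0 maxstep 28.0
delta [-0.0811  0.0015  0.056  -0.0001  0.0513  0.0006] rows for turn 2.5796920300698085
q [-30.  45. 139. 145.  49. -94.] err 0.0 maxstep 40.0
delta [-0.1019  0.001   0.1946 -0.0002  0.0735  0.0007] rows for turn 3.696981503142021
[ 0.363   0.3944 -2.6314] [-0.0518  0.6206 -0.026 ] [-0.0304  0.3138  0.2007 -0.0624  0.0644  0.0619]
```

```bash
cat >> h.py <<'E'
def bottom(im):
    h_=cv2.cvtColor(im,cv2.COLOR_RGB2HSV)[:,228:246,1].mean(1)
    # first row below 150 where saturation rises through 45 (grey wall -> wood)
    for y in range(150,260):
        if h_[y]>45: return y-1+(45-h_[y-1])/(h_[y]-h_[y-1])
E
python3 - <<'E'
from h import *
print(bottom(cv2.imread("pics/c8.png")[...,::-1].copy()),bottom(cv2.imread("pics/c9.png")[...,::-1].copy()))
for i in range(8): im=capture("wrist"); print(telemetry.read_state()["time_s"],bottom(im))
cv2.imwrite("pics/c10.png",im[...,::-1]); count("c11")
E
```

```text
171.09585492227978 177.99372384937237
26.0 177.97792494481237
26.05 177.952688172043
26.1 177.948132780083
26.15 177.92352941176472
26.2 177.96162046908316
26.25 177.98723404255318
26.3 177.98760330578511
26.35 177.9956989247312
blob [ 115    0   57  165 7131]
blob [ 182    0  201   59 7786]
blob [ 394    0   51  165 6142]
circle 280.0 28.0 32.0 [ 15 106 202]
circle 347.0 10.0 30.0 [ 16 110 187]
circle 218.0 19.0 27.0 [ 16 114 184]
```

```bash
python3 - <<'E'
from h import *
r=relphi(33.7)
M=pose(33.7)
def try_(hd):
    W=[wp(S(tray(.085,0,.20),TY,-2),r),wp(S(tray(.07,0,.30),TY,-8),r),wp(S(tray(.06,0,.34),TY,-20),r)]
    l3=tray(.06,0,.34); e=dumplip(hd,-.06,.30)
    for k in(1,2,3): t=k/3; W.append(wp(S(l3+t*(e-l3),TY+t*(hd-TY),-20),r))
    W+= [wp(S(dumplip(hd,-.06,.25),hd,5),r),wp(S(dumplip(hd,-.05,.2),hd,30),r),wp(S(dumplip(hd,-.05,.2),hd,52),r)]
    print("head",hd); go(W)
for hd in(-15,-45,-70): try_(hd)
E
```

```text
actual lip [0.659  0.0162 0.096 ] tray 0.092 0.001 ypr [ 8.6 -0.3 -0. ]
head -15
q [-19.  14. 114.  17.  34.  50.] err 0.0 maxstep 2.0
q [-23.   4. 113.  20.  42.  46.] err 0.0 maxstep 2.0
q [-30.   0. 122.  44.  34.  20.] err 0.0 maxstep 5.0
q [-49.  -3. 128.  49.  39.   5.] err 0.0 maxstep 3.0
q [-70.  -3. 131.  52.  45.  -8.] err 0.0 maxstep 3.0
q [-86.   0. 131.  53.  48. -17.] err 0.0 maxstep 3.0
q [-63.   2. 113.  12.  56.  36.] err 0.0 maxstep 11.0
q [-48.  16.  94.  -6.  80.  59.] err 0.0 maxstep 6.0
q [-40.  29.  74. -14. 107.  64.] err 0.0 maxstep 5.0
delta [ 0.1657  0.0038 -0.6463 -0.0001  0.0046  0.0004] rows for turn 0.23170307140745025
delta [ 0.0924  0.0021 -0.5656  0.      0.0167  0.0001] rows for turn 0.8379888268156429
delta [-0.0264  0.0003 -0.0764  0.      0.0333  0.0001] rows for turn 1.6759776536312838
delta [-0.4248  0.4952 -0.2232 -0.0136 -0.0001  0.017 ] rows for turn 1.0940409683426442
delta [-0.3541  0.5547 -0.1666 -0.0136 -0.0001  0.017 ] rows for turn 1.0940409683426442
delta [-0.2778  0.6013 -0.1056 -0.0136 -0.0001  0.017 ] rows for turn 1.09404096834264
[... 2170 characters left out ...]
0.0924  0.0021 -0.5656  0.      0.0167  0.0001] rows for turn 0.8379888268156429
delta [-0.0264  0.0003 -0.0764  0.      0.0333  0.0001] rows for turn 1.6759776536312838
delta [-0.2786  0.1136 -0.108  -0.0453 -0.0002  0.0568] rows for turn 3.654562383612663
delta [-0.0572  0.2263  0.0689 -0.0453 -0.0002  0.0568] rows for turn 3.654562383612663
delta [ 0.1806  0.2024  0.2583 -0.0453 -0.0002  0.0568] rows for turn 3.6545623836126646
delta [ 0.0872  0.0002 -0.0597 -0.     -0.0694 -0.0003] rows for turn 3.4916201117318435
delta [ 0.2817 -0.0002  0.0193 -0.     -0.0694 -0.0003] rows for turn 3.4916201117318435
delta [ 0.2526  0.001  -0.2891 -0.     -0.0611 -0.0002] rows for turn 3.072625698324022
```

Request:
carry_out(deltas=[[[0.008,0,-0.03,0,0,0,1],[0.02,0,-0.08,0,0,0,1],[0.036,0,-0.14,0,0.001,0,1],[0.054,0,-0.21,0,0.002,0,1],[0.074,0,-0.29,0,0.003,0,1],[0.095,0.001,-0.37,0,0.004,0,1],[0.116,0.002,-0.45,0,0.0046,0,1],[0.136,0.003,-0.53,0,0.0046,0,1],[0.153,0.003,-0.6,0,0.0046,0,1],[0.1657,0.003,-0.646,0,0.0046,0,1]]])

```text
time_s: 27.23
position: [0.5051, -0.0081, 0.2275]
tcp_rot: [[0.925, 0.149, 0.351], [0.141, -0.989, 0.047], [0.354, 0.006, -0.935]]
force: [-0.6, 0.4, -2.5]
opening: 0.292
grasp_force: 30.0
```

```bash
python3 - <<'E'
from h import *
im=capture("wrist");print("bottom",bottom(im));count("c12");pose(33.7)
r=relphi(33.7)
go([wp(S(tray(.07,0,.28),TY,-12),r),wp(S(tray(.06,0,.32),TY,-20),r)])
E
```

```text
bottom 177.85370741482967
blob [ 115    0   57  165 7034]
blob [ 182    0  202   58 7723]
blob [ 395    0   50  165 6041]
circle 278.0 26.0 33.0 [ 15 101 199]
circle 217.0 14.0 32.0 [ 16 111 184]
circle 347.0 7.0 32.0 [ 15 108 184]
circle 142.0 68.0 37.0 [ 16 104 221]
actual lip [0.6529 0.0147 0.2029] tray 0.086 0.0 ypr [ 8.7 -2.2 -0.2]
q [-25.   6. 119.  31.  33.  34.] err 0.0 maxstep 3.0
q [-30.   2. 124.  49.  31.  14.] err 0.0 maxstep 4.0
delta [ 0.011   0.     -0.3633  0.0002  0.0271  0.0007] rows for turn 1.3629432267153931
delta [ 0.0163  0.0005 -0.1375  0.      0.0222  0.0001] rows for turn 1.1173184357541892
```

Scoop holds in the grip with no further slip. I tilt it back over the tray, gently.

Request:
carry_out(deltas=[[[0.001,0,-0.03,0,0.003,0,1],[0.002,0,-0.06,0,0.006,0,1],[0.003,0,-0.1,0,0.009,0,1],[0.004,0,-0.14,0,0.012,0,1],[0.005,0,-0.18,0,0.015,0,1],[0.006,0,-0.22,0,0.018,0,1],[0.008,0,-0.26,0,0.021,0,1],[0.009,0,-0.3,0,0.024,0,1],[0.01,0,-0.34,0,0.0271,0,1],[0.011,0,-0.363,0,0.0271,0.0005,1]]])

```text
time_s: 28.17
position: [0.4862, -0.01, 0.2762]
tcp_rot: [[0.855, 0.146, 0.498], [0.127, -0.989, 0.072], [0.504, 0.002, -0.864]]
force: [-0.6, -0.1, -4.0]
opening: 0.293
grasp_force: 30.0
```

Request:
carry_out(deltas=[[[0.002,0,-0.014,0,0.0022,0,1],[0.004,0,-0.028,0,0.0045,0,1],[0.006,0,-0.042,0,0.0067,0,1],[0.008,0,-0.056,0,0.009,0,1],[0.01,0,-0.07,0,0.0112,0,1],[0.012,0,-0.084,0,0.0134,0,1],[0.014,0,-0.1,0,0.0157,0,1],[0.016,0,-0.115,0,0.018,0,1],[0.016,0,-0.13,0,0.02,0,1],[0.016,0,-0.1375,0,0.0222,0,1]]])

```text
time_s: 29.0
position: [0.4791, -0.0116, 0.2957]
tcp_rot: [[0.776, 0.146, 0.614], [0.116, -0.989, 0.088], [0.62, 0.003, -0.785]]
force: [-0.1, -0.4, -2.1]
opening: 0.294
grasp_force: 30.0
```

```bash
python3 - <<'E'
from h import *
im=capture("wrist");print("bottom",bottom(im));count("c13");pose(33.7);print(telemetry.read_state()["joint_positions"])
E
```

```text
bottom 222.529411764706
blob [ 115    8   43  157 6225]
blob [ 270   54  115  102 6658]
blob [ 409   75   36   90 1198]
blob [ 203   94   66   62 3287]
circle 301.0 128.0 32.0 [ 14  96 189]
circle 235.0 124.0 32.0 [ 15 101 207]
circle 353.0 83.0 30.0 [ 15 101 197]
circle 139.0 56.0 42.0 [ 16 101 227]
actual lip [0.6263 0.0113 0.3165] tray 0.059 0.001 ypr [  8.5 -19.7   0. ]
[-29.6859   2.6847 124.205   48.6029  30.4471  13.9915]
```

```bash
python3 - <<'E'
from h import *
im=cv2.imread("pics/c13.png");h_=cv2.cvtColor(im,cv2.COLOR_BGR2HSV)
for x in(200,225,284,335,360): print(x,[(y,int(h_[y,x,0]),int(h_[y,x,1]),int(h_[y,x,2])) for y in range(0,240,12)])
g=cv2.cvtColor(im,cv2.COLOR_BGR2GRAY).astype(int)
for y in(30,60,90,150,180): print(y,[i for i in range(100,470) if abs(g[y,i]-g[y,i-1])>25])
E
```

```text
200 [(0, 120, 21, 97), (12, 117, 30, 220), (24, 117, 26, 225), (36, 119, 24, 225), (48, 116, 26, 222), (60, 118, 28, 222), (72, 118, 27, 223), (84, 113, 24, 226), (96, 114, 27, 223), (108, 118, 22, 223), (120, 117, 26, 222), (132, 117, 25, 225), (144, 116, 25, 224), (156, 115, 26, 225), (168, 10, 17, 91), (180, 15, 95, 198), (192, 16, 100, 228), (204, 16, 100, 228), (216, 16, 101, 228), (228, 16, 101, 227)]
225 [(0, 22, 25, 150), (12, 115, 28, 222), (24, 119, 24, 224), (36, 116, 24, 229), (48, 115, 26, 222), (60, 119, 25, 222), (72, 117, 26, 222), (84, 119, 22, 227), (96, 14, 111, 207), (108, 14, 100, 209), (120, 15, 101, 217), (132, 15, 110, 215), (144, 14, 117, 183), (156, 150, 11, 156), (168, 176, 22, 91), (180, 15, 76, 131), (192, 17, 91, 112), (204, 15, 91, 95), (216, 15, 108, 87), (228, 17, 110, 90)]
284 [(0, 19, 24, 148), (12, 117, 26, 222), (24, 116, 25, 225), (36, 116, 23, 229), (48, 116, 27, 223), (60, 115, 26, 222), (72, 115, 26, 225), (84, 118, 21, 231), (96, 118, 22, 224), (108, 15, 112, 185), (120, 16, 110, 181), (132, 14, 120, 191), (144, 14, 115, 159), (156, 126, 21, 
[... 619 characters left out ...]
, 119, 24, 221), (60, 14, 101, 191), (72, 14, 100, 211), (84, 15, 102, 195), (96, 15, 119, 199), (108, 14, 113, 163), (120, 122, 18, 184), (132, 114, 21, 229), (144, 118, 19, 227), (156, 117, 22, 227), (168, 0, 11, 92), (180, 15, 97, 197), (192, 16, 102, 227), (204, 16, 101, 228), (216, 15, 103, 228), (228, 17, 103, 225)]
30 [111, 112, 152, 170, 171, 190, 191, 192, 374, 375, 376, 395, 396, 401, 402, 428, 429]
60 [100, 101, 163, 164, 190, 191, 375, 376, 402, 403, 408, 450, 451]
90 [162, 163, 164, 189, 190, 191, 402, 403, 420, 421, 436, 437]
150 [161, 162, 163, 189, 190, 212, 213, 269, 270, 271, 275, 276, 333, 376, 377, 378, 403, 404, 405, 417]
180 [225, 226, 232, 269, 293, 332, 333, 338, 339]
```

The three knobs in the pan show at (235,124), (301,128) and (353,83), and the scoop sits unmoved in the grip. Now across to the bowl.

```bash
python3 - <<'E'
from h import *
r=relphi(33.7); hd=-35
l3=np.array([.6263,.0113,.3165]); e=dumplip(hd,-.06,.29); W=[]
for k in(1,2,3): t=k/3; W.append(wp(S(l3+t*(e-l3),TY+t*(hd-TY),-19),r))
W+=[wp(S(dumplip(hd,-.06,.25),hd,3),r),wp(S(dumplip(hd,-.05,.2),hd,28),r),wp(S(dumplip(hd,-.05,.195),hd,52),r)]
go(W)
E
```

```text
q [-39.  -2. 130.  47.  27.  19.] err 0.0 maxstep 2.0
q [-49.  -4. 134.  48.  23.  21.] err 0.0 maxstep 2.0
q [-57.  -3. 136.  48.  18.  25.] err 0.0 maxstep 1.0
q [-49.  -0. 117.   5.  48.  73.] err 0.0 maxstep 19.0
q [-44.  15.  96.  -2.  79.  81.] err 0.0 maxstep 5.0
q [-42.  30.  74.  -4. 110.  83.] err 0.0 maxstep 5.0
delta [-0.3624  0.3434 -0.2249 -0.0248 -0.002   0.0318] rows for turn 2.0299819186592063
delta [-0.2419  0.4378 -0.1102 -0.0245 -0.0001  0.0319] rows for turn 2.025139664804469
delta [-0.0981  0.4883  0.0005 -0.0245 -0.0001  0.0319] rows for turn 2.0251396648044695
delta [ 0.09    0.0003 -0.0777 -0.     -0.0611 -0.0002] rows for turn 3.0726256983240217
delta [ 0.2698 -0.0002  0.0187 -0.     -0.0694 -0.0003] rows for turn 3.4916201117318444
delta [ 0.2861  0.0009 -0.2773 -0.     -0.0667 -0.0002] rows for turn 3.351955307262569
```

Request:
carry_out(deltas=[[[-0.01,0.01,-0.006,-0.0007,0,0.0009,1],[-0.036,0.034,-0.022,-0.0025,0,0.0032,1],[-0.072,0.069,-0.045,-0.005,0,0.0064,1],[-0.115,0.11,-0.072,-0.0079,-0.001,0.0102,1],[-0.16,0.151,-0.099,-0.011,-0.001,0.014,1],[-0.203,0.192,-0.126,-0.014,-0.001,0.0178,1],[-0.246,0.233,-0.153,-0.0169,-0.002,0.0216,1],[-0.29,0.275,-0.18,-0.0198,-0.002,0.0254,1],[-0.33,0.312,-0.205,-0.0226,-0.002,0.029,1],[-0.3624,0.3434,-0.225,-0.0248,-0.002,0.0318,1]]])

```text
time_s: 29.93
position: [0.4231, -0.0723, 0.2885]
tcp_rot: [[0.787, -0.11, 0.607], [-0.085, -0.994, -0.069], [0.611, 0.002, -0.792]]
force: [-0.3, -0.1, -3.0]
opening: 0.292
grasp_force: 30.0
```

Request:
carry_out(deltas=[[[-0.024,0.044,-0.011,-0.0025,0,0.0032,1],[-0.048,0.088,-0.022,-0.0049,0,0.0064,1],[-0.073,0.131,-0.033,-0.0074,0,0.0096,1],[-0.097,0.175,-0.044,-0.0098,0,0.0128,1],[-0.121,0.219,-0.055,-0.0123,0,0.016,1],[-0.145,0.263,-0.066,-0.0147,0,0.0191,1],[-0.17,0.306,-0.077,-0.0172,0,0.0223,1],[-0.194,0.35,-0.088,-0.0196,0,0.0255,1],[-0.218,0.394,-0.099,-0.022,0,0.0287,1],[-0.242,0.438,-0.11,-0.0245,0,0.0319,1]]])

```text
time_s: 30.77
position: [0.3779, -0.1336, 0.2797]
tcp_rot: [[0.741, -0.354, 0.571], [-0.279, -0.935, -0.218], [0.611, 0.002, -0.792]]
force: [-1.2, 0.3, -2.9]
opening: 0.292
grasp_force: 30.0
```

Request:
carry_out(deltas=[[[-0.01,0.05,0,-0.0025,0,0.0032,1],[-0.02,0.1,0,-0.005,0,0.0065,1],[-0.032,0.156,0,-0.0078,0,0.0102,1],[-0.043,0.212,0,-0.0107,0,0.0139,1],[-0.054,0.27,0,-0.0135,0,0.0176,1],[-0.065,0.325,0,-0.0163,0,0.0212,1],[-0.076,0.38,0,-0.019,0,0.0248,1],[-0.087,0.43,0,-0.0216,0,0.0281,1],[-0.094,0.468,0,-0.0235,0,0.0306,1],[-0.098,0.488,0,-0.0245,0,0.0319,1]]])

```text
time_s: 31.6
position: [0.3414, -0.1982, 0.2709]
tcp_rot: [[0.647, -0.577, 0.499], [-0.456, -0.817, -0.353], [0.611, 0.001, -0.791]]
force: [0.0, -0.7, -1.9]
opening: 0.294
grasp_force: 30.0
```

```bash
python3 - <<'E'
from h import *
count("c14")
im=cv2.imread("pics/c14.png");h_=cv2.cvtColor(im,cv2.COLOR_BGR2HSV)
print([(y,int(h_[y,200,1]),int(h_[y,200,2])) for y in range(150,200,4)])
M=pose(33.7);print("rel bowl",M[:3,3]-BC,telemetry.read_state()["joint_positions"])
r=relphi(33.7);hd=-35
go([wp(S(dumplip(hd,-.06,.25),hd,3),r),wp(S(dumplip(hd,-.05,.2),hd,28),r),wp(S(dumplip(hd,-.05,.195),hd,52),r)])
E
```

```text
blob [ 115    0   59   67 2875]
blob [307   0  59   6 242]
blob [405   0  40  32 647]
blob [394   4  51  56 694]
blob [ 405   37   40  128 3884]
blob [ 268   58  117   98 6633]
blob [ 115   96   41   69 2589]
blob [ 182  103   73   53 3085]
circle 299.0 130.0 34.0 [ 15  98 182]
circle 350.0 92.0 32.0 [ 16 115 193]
circle 211.0 131.0 29.0 [ 15 102 198]
circle 445.0 76.0 26.0 [ 16 105 224]
[(150, 116, 180), (154, 113, 167), (158, 23, 222), (162, 25, 214), (166, 20, 88), (170, 26, 89), (174, 25, 92), (178, 48, 106), (182, 100, 227), (186, 104, 225), (190, 98, 228), (194, 103, 226), (198, 102, 226)]
actual lip [ 0.4642 -0.2837  0.2907] tray -0.145 -0.267 ypr [-35.1 -19.1   0.1]
rel bowl [-0.1261  0.0876  0.2579] [-57.5134  -3.3415 135.8025  48.888   17.8478  24.488 ]
q [-49.  -0. 117.   5.  48.  73.] err 0.0 maxstep 19.0
q [-44.  15.  96.  -2.  79.  81.] err 0.0 maxstep 5.0
q [-42.  30.  74.  -4. 110.  83.] err 0.0 maxstep 5.0
delta [ 0.0835 -0.003  -0.0797 -0.0001 -0.0615 -0.0005] rows for turn 3.092554021375494
delta [ 0.2698 -0.0002  0.0187 -0.     -0.0694 -0.0003] rows for turn 3.4916201117318444
delta [ 0.2861  0.0009 -0.2773 -0.     -0.0667 -0.0002] rows for turn 3.351955307262569
```

Request:
carry_out(deltas=[[[0.008,0,-0.008,0,-0.006,0,1],[0.017,0,-0.016,0,-0.012,0,1],[0.025,0,-0.024,0,-0.018,0,1],[0.033,0,-0.032,0,-0.0245,0,1],[0.042,-0.001,-0.04,0,-0.031,0,1],[0.05,-0.002,-0.048,0,-0.037,0,1],[0.058,-0.002,-0.056,0,-0.043,0,1],[0.067,-0.003,-0.064,0,-0.049,0,1],[0.075,-0.003,-0.072,0,-0.055,0,1],[0.0835,-0.003,-0.08,0,-0.0615,-0.0005,1]]])

```text
time_s: 32.48
position: [0.3439, -0.198, 0.288]
tcp_rot: [[0.791, -0.572, 0.216], [-0.551, -0.82, -0.154], [0.265, 0.002, -0.964]]
force: [-0.7, -0.4, -3.4]
opening: 0.292
grasp_force: 30.0
```

Request:
carry_out(deltas=[[[0.027,0,0.002,0,-0.007,0,1],[0.054,0,0.004,0,-0.014,0,1],[0.081,0,0.006,0,-0.021,0,1],[0.108,0,0.008,0,-0.028,0,1],[0.135,0,0.01,0,-0.035,0,1],[0.162,0,0.012,0,-0.042,0,1],[0.189,0,0.014,0,-0.049,0,1],[0.216,0,0.016,0,-0.056,0,1],[0.243,0,0.018,0,-0.063,0,1],[0.27,0,0.019,0,-0.0694,-0.0003,1]]])

```text
time_s: 33.32
position: [0.3776, -0.2215, 0.2962]
tcp_rot: [[0.81, -0.571, -0.137], [-0.563, -0.821, 0.092], [-0.165, 0.002, -0.986]]
force: [-0.7, -0.9, -2.2]
opening: 0.29
grasp_force: 30.0
```

Request:
carry_out(deltas=[[[0.029,0,-0.028,0,-0.0067,0,1],[0.057,0,-0.055,0,-0.0133,0,1],[0.086,0,-0.083,0,-0.02,0,1],[0.114,0,-0.111,0,-0.0267,0,1],[0.143,0,-0.139,0,-0.0333,0,1],[0.172,0,-0.166,0,-0.04,0,1],[0.2,0,-0.194,0,-0.0467,0,1],[0.229,0,-0.222,0,-0.0533,0,1],[0.257,0,-0.25,0,-0.06,0,1],[0.286,0.001,-0.277,0,-0.0667,-0.0002,1]]])

```text
time_s: 34.15
position: [0.4182, -0.2498, 0.3299]
tcp_rot: [[0.685, -0.57, -0.454], [-0.476, -0.822, 0.313], [-0.551, 0.002, -0.835]]
force: [-0.5, -0.6, -1.3]
opening: 0.294
grasp_force: 30.0
```

```bash
python3 - <<'E'
from h import *
count("c15")
im=cv2.imread("pics/c15.png");h_=cv2.cvtColor(im,cv2.COLOR_BGR2HSV)
print([(y,int(h_[y,200,1]),int(h_[y,200,2])) for y in range(0,200,8)])
M=pose(33.7);print("rel bowl lip",(M@[.1,0,0,1])[:3]-BC,telemetry.read_state()["joint_positions"])
# knobs inside pan floor area
m=(h_[10:160,195:370,1]>75);print("brown px in pan",m.sum())
E
```

```text
blob [ 115    0   51  165 6741]
blob [ 402    0   43  165 5724]
circle 122.0 71.0 34.0 [ 16  87 205]
circle 149.0 127.0 40.0 [ 17 100 225]
[(0, 10, 149), (8, 11, 181), (16, 10, 196), (24, 8, 184), (32, 8, 193), (40, 8, 183), (48, 10, 184), (56, 10, 183), (64, 10, 179), (72, 8, 184), (80, 8, 191), (88, 8, 185), (96, 11, 185), (104, 11, 187), (112, 13, 182), (120, 8, 183), (128, 9, 192), (136, 9, 191), (144, 9, 193), (152, 11, 190), (160, 10, 196), (168, 12, 198), (176, 10, 197), (184, 100, 226), (192, 100, 225)]
actual lip [ 0.4752 -0.2887  0.1937] tray -0.135 -0.274 ypr [-34.7  52.    0.1]
rel bowl lip [-0.0378  0.0283  0.1937] [-41.5735  29.7969  73.4226  -4.0837 109.9539  82.9451]
brown px in pan 0
```

```bash
python3 - <<'E'
from h import *
r=relphi(33.7)
def s(o,h,p):  # by scoop origin
    R=Ro.from_euler('z',h,degrees=True).as_matrix()@Ro.from_euler('y',p,degrees=True).as_matrix();return wp(T(R,np.array(o)),r)
go([s((.46,-.17,.33),-25,35),s((.50,-.05,.30),-10,18),s((.52,.08,.26),4,5),s((.54,.20,.20),14,0),s((.55,.28,.08),20,0),s((.55,.28,.015),20,0),s((.55,.28,.002),20,0)])
# count knobs in bowl/tray in the scene view
a=capture("scene");cv2.imwrite("pics/s16.png",a[...,::-1])
b=capture("side");cv2.imwrite("pics/d16.png",b[...,::-1])
h_=cv2.cvtColor(a,cv2.COLOR_RGB2HSV);m=cv2.inRange(h_,(11,95,100),(17,160,255))
h0=cv2.cvtColor(cv2.imread("pics/scene0.png"),cv2.COLOR_BGR2HSV);m0=cv2.inRange(h0,(11,95,100),(17,160,255))
print("bowl brown px",(m[235:320,125:225]>0).sum(),"before",(m0[235:320,125:225]>0).sum(),"tray",(m[205:275,230:355]>0).sum(),(m0[205:275,230:355]>0).sum())
n,l,st,c=cv2.connectedComponentsWithStats(m[235:320,125:225]); print(st[1:][st[1:,4]>15]+[125,235,0,0,0])
E
```

```text
q [-32.  17.  80.  -2.  99.  83.] err 0.0 maxstep 2.0
q [-19.  10.  94.  -0.  75.  81.] err 0.0 maxstep 4.0
q [ -6.   8. 106.   3.  52.  79.] err 0.0 maxstep 4.0
q [  8.  16. 109.   3.  36.  82.] err 0.0 maxstep 3.0
q [ 16.  31. 110.   3.  20.  83.] err 0.0 maxstep 3.0
q [ 16.  39. 112.   6.  11.  80.] err 0.0 maxstep 2.0
q [ 16.  40. 112.   8.   9.  78.] err 0.0 maxstep 0.0
delta [-0.3875 -0.5685 -0.1722 -0.0118  0.0471 -0.0246] rows for turn 2.736195562243945
delta [-0.1024 -0.7767  0.2959 -0.0058  0.0471 -0.0412] rows for turn 3.161318469444884
delta [-0.0719 -0.8054  0.3246  0.0048  0.0361 -0.0385] rows for turn 2.6652114140117207
delta [ 0.0704 -0.7352  0.4535  0.0077  0.014  -0.0267] rows for turn 1.5611032988520972
delta [-0.069  -0.4711  0.819   0.0053  0.0001 -0.0158] rows for turn 0.8379888268156419
delta [-0.1379 -0.0015  0.4108  0.      0.      0.    ] rows for turn 0.0
delta [-0.0276 -0.0003  0.0822  0.      0.      0.    ] rows for turn 0.0
bowl brown px 187 before 0 tray 366 760
[[181 267  15  16 154]
 [155 285  11   4  26]]
```

Request:
carry_out(deltas=[[[-0.039,-0.057,-0.05,-0.0012,0.0047,-0.0025,1],[-0.078,-0.114,-0.09,-0.0024,0.0094,-0.005,1],[-0.116,-0.17,-0.12,-0.0035,0.0141,-0.0074,1],[-0.155,-0.227,-0.14,-0.0047,0.0188,-0.0098,1],[-0.194,-0.284,-0.15,-0.0059,0.0236,-0.0123,1],[-0.233,-0.341,-0.16,-0.0071,0.0283,-0.0148,1],[-0.271,-0.398,-0.165,-0.0083,0.033,-0.0172,1],[-0.31,-0.455,-0.17,-0.0094,0.0377,-0.0197,1],[-0.349,-0.512,-0.172,-0.0106,0.0424,-0.0221,1],[-0.3875,-0.5685,-0.172,-0.0118,0.0471,-0.0246,1]]])

```text
time_s: 35.13
position: [0.4374, -0.1585, 0.3839]
tcp_rot: [[0.87, -0.42, -0.257], [-0.405, -0.907, 0.114], [-0.281, 0.005, -0.96]]
force: [-0.2, 0.8, -3.0]
opening: 0.294
grasp_force: 30.0
```

Request:
carry_out(deltas=[[[-0.01,-0.078,0.03,-0.0006,0.0047,-0.0041,1],[-0.02,-0.155,0.059,-0.0012,0.0094,-0.0082,1],[-0.031,-0.233,0.089,-0.0017,0.0141,-0.0124,1],[-0.041,-0.311,0.118,-0.0023,0.0188,-0.0165,1],[-0.051,-0.388,0.148,-0.0029,0.0236,-0.0206,1],[-0.061,-0.466,0.178,-0.0035,0.0283,-0.0247,1],[-0.072,-0.544,0.207,-0.0041,0.033,-0.0288,1],[-0.082,-0.621,0.237,-0.0046,0.0377,-0.033,1],[-0.092,-0.7,0.266,-0.0052,0.0424,-0.0371,1],[-0.1024,-0.7767,0.296,-0.0058,0.0471,-0.0412,1]]])

```text
time_s: 35.97
position: [0.4613, -0.0414, 0.3446]
tcp_rot: [[0.985, -0.172, 0.009], [-0.172, -0.985, -0.006], [0.01, 0.005, -1.0]]
force: [0.6, 1.1, -2.1]
opening: 0.291
grasp_force: 30.0
```

Request:
carry_out(deltas=[[[-0.007,-0.081,0.032,0.0005,0.0036,-0.0039,1],[-0.014,-0.161,0.065,0.001,0.0072,-0.0077,1],[-0.022,-0.242,0.097,0.0014,0.0108,-0.0116,1],[-0.029,-0.322,0.13,0.0019,0.0144,-0.0154,1],[-0.036,-0.403,0.162,0.0024,0.018,-0.0193,1],[-0.043,-0.483,0.195,0.0029,0.0217,-0.0231,1],[-0.05,-0.564,0.227,0.0034,0.0253,-0.027,1],[-0.058,-0.644,0.26,0.0038,0.0289,-0.0308,1],[-0.065,-0.725,0.292,0.0043,0.0325,-0.0347,1],[-0.072,-0.805,0.325,0.0048,0.0361,-0.0385,1]]])

```text
time_s: 36.8
position: [0.4716, 0.0789, 0.2951]
tcp_rot: [[0.97, 0.07, 0.233], [0.069, -0.998, 0.012], [0.234, 0.004, -0.972]]
force: [0.9, 0.6, -2.1]
opening: 0.292
grasp_force: 30.0
```

Request:
carry_out(deltas=[[[0.007,-0.074,0.045,0.0008,0.0014,-0.0027,1],[0.014,-0.147,0.091,0.0015,0.0028,-0.0053,1],[0.021,-0.221,0.136,0.0023,0.0042,-0.008,1],[0.028,-0.294,0.181,0.0031,0.0056,-0.0107,1],[0.035,-0.368,0.227,0.0039,0.007,-0.0134,1],[0.042,-0.441,0.272,0.0046,0.0084,-0.016,1],[0.049,-0.515,0.317,0.0054,0.0098,-0.0187,1],[0.056,-0.588,0.363,0.0062,0.0112,-0.0214,1],[0.063,-0.662,0.408,0.0069,0.0126,-0.024,1],[0.07,-0.735,0.4535,0.0077,0.014,-0.0267,1]]])

```text
time_s: 37.63
position: [0.4902, 0.1902, 0.2309]
tcp_rot: [[0.92, 0.242, 0.308], [0.231, -0.97, 0.073], [0.317, 0.004, -0.948]]
force: [0.1, 0.3, -1.9]
opening: 0.296
grasp_force: 30.0
```

```bash
python3 - <<'E'
from h import *
im=capture("wrist");cv2.imwrite("pics/c17.png",im[...,::-1])
h_=cv2.cvtColor(im,cv2.COLOR_RGB2HSV)
print([(y,int(h_[y,230,1]),int(h_[y,230,2])) for y in range(140,230,4)]);M=pose(33.7)
r=relphi(33.7)
R=Ro.from_euler('z',20,degrees=True).as_matrix()
go([wp(T(R,np.array((.55,.28,z))),r) for z in(.08,.015,.001)])
# bench clear there? brown/other things: compare colour on footprint in scene view
a=capture("scene")
s=telemetry.read_state();print(s["time_s"],s["force"])
E
```

```text
[(140, 25, 222), (144, 26, 224), (148, 22, 227), (152, 26, 219), (156, 26, 223), (160, 25, 223), (164, 15, 133), (168, 19, 109), (172, 12, 108), (176, 14, 108), (180, 100, 217), (184, 100, 225), (188, 98, 227), (192, 102, 226), (196, 104, 224), (200, 100, 226), (204, 102, 225), (208, 102, 227), (212, 102, 225), (216, 101, 225), (220, 101, 225), (224, 103, 226), (228, 106, 224)]
actual lip [0.6325 0.228  0.1988] tray 0.097 0.214 ypr [14.2  0.2  0. ]
q [ 16.  31. 110.   3.  20.  83.] err 0.0 maxstep 3.0
q [ 16.  39. 112.   6.  11.  80.] err 0.0 maxstep 2.0
q [ 16.  41. 112.   8.   9.  78.] err 0.0 maxstep 0.0
delta [-0.0424 -0.4407  0.8229  0.005   0.0006 -0.0154] rows for turn 0.8162774122342047
delta [-0.1379 -0.0015  0.4108  0.      0.      0.    ] rows for turn 0.0
delta [-0.0297 -0.0003  0.0885  0.      0.      0.    ] rows for turn 0.0
37.7333 [-0.1685 -0.4131 -2.6676]
```

Request:
carry_out(deltas=[[[-0.004,-0.044,0.082,0.0005,0,-0.0015,1],[-0.008,-0.088,0.165,0.001,0,-0.003,1],[-0.013,-0.132,0.247,0.0015,0,-0.0046,1],[-0.017,-0.176,0.329,0.002,0,-0.006,1],[-0.021,-0.22,0.411,0.0025,0,-0.0077,1],[-0.025,-0.264,0.494,0.003,0,-0.009,1],[-0.03,-0.308,0.576,0.0035,0,-0.0108,1],[-0.034,-0.353,0.658,0.004,0,-0.0123,1],[-0.038,-0.397,0.74,0.0045,0.0006,-0.0139,1],[-0.0424,-0.441,0.823,0.005,0.0006,-0.0154,1]]])

```text
time_s: 38.57
position: [0.5077, 0.2611, 0.1119]
tcp_rot: [[0.891, 0.338, 0.304], [0.322, -0.941, 0.104], [0.321, 0.005, -0.947]]
force: [-0.4, 0.3, -1.8]
opening: 0.294
grasp_force: 30.0
```

Request:
carry_out(deltas=[[[-0.014,0,0.041,0,0,0,1],[-0.028,0,0.082,0,0,0,1],[-0.041,0,0.123,0,0,0,1],[-0.055,0,0.164,0,0,0,1],[-0.069,0,0.205,0,0,0,1],[-0.083,-0.001,0.246,0,0,0,1],[-0.097,-0.001,0.288,0,0,0,1],[-0.11,-0.001,0.329,0,0,0,1],[-0.124,-0.0015,0.37,0,0,0,1],[-0.138,-0.0015,0.411,0,0,0,1]]])

```text
time_s: 39.4
position: [0.5079, 0.261, 0.0463]
tcp_rot: [[0.891, 0.338, 0.304], [0.321, -0.941, 0.104], [0.321, 0.005, -0.947]]
force: [0.0, -0.4, -2.5]
opening: 0.295
grasp_force: 30.0
```

Request:
carry_out(deltas=[[[-0.005,0,0.014,0,0,0,1],[-0.01,0,0.028,0,0,0,1],[-0.014,0,0.042,0,0,0,1],[-0.019,0,0.056,0,0,0,1],[-0.024,0,0.07,0,0,0,1],[-0.028,0,0.082,0,0,0,1],[-0.03,0,0.0885,0,0,0,1],[-0.03,0,0.0885,0,0,0,1],[-0.03,0,0.0885,0,0,0,1],[-0.03,0,0.0885,0,0,0,1]]])

```text
time_s: 40.23
position: [0.508, 0.261, 0.033]
tcp_rot: [[0.891, 0.338, 0.304], [0.321, -0.941, 0.104], [0.321, 0.005, -0.947]]
force: [-0.2, -0.4, -1.8]
opening: 0.297
grasp_force: 30.0
```

```bash
python3 - <<'E'
from h import *
s=log();pose(34.3);print(s["moment"])
R0=s["tcp_rot"]; delta(s["position"]-.14*R0[:,2],R0)
E
```

```text
t 40.2333 q [ 15.3712  40.3551 112.0455   7.2517   8.973   78.6166] p [0.508 0.261 0.033] F [-0.1793 -0.4079 -1.7835] op 0.297 g 29.99975467871991
[[ 0.8909  0.3376  0.3038]
 [ 0.3212 -0.9413  0.1039]
 [ 0.3211  0.005  -0.947 ]]
actual lip [0.6465 0.3115 0.0015] tray 0.123 0.295 ypr [19.8  0.4 -0.1]
[-0.1425  0.5026 -0.0151]
delta [-0.      0.     -0.9333  0.      0.      0.    ] rows for turn 0.0
```

Request:
carry_out(deltas=[[[-0.002,0,0.005,0,0,0,1],[-0.003,0,0.009,0,0,0,1],[-0.004,0,0.013,0,0,0,1],[-0.006,0,0.017,0,0,0,1],[-0.007,0,0.02,0,0,0,1],[-0.007,0,0.02,0,0,0,1],[-0.007,0,0.02,0,0,0,1],[-0.007,0,0.02,0,0,0,1],[-0.007,0,0.02,0,0,0,1],[-0.007,0,0.02,0,0,0,1]]])

```text
time_s: 41.07
position: [0.5078, 0.2609, 0.0299]
tcp_rot: [[0.891, 0.337, 0.304], [0.321, -0.941, 0.104], [0.321, 0.005, -0.947]]
force: [-1.4, -2.1, 2.9]
opening: 0.296
grasp_force: 30.0
```

```bash
python3 - <<'E'
from h import *
pose(34.3);s=telemetry.read_state();print(s["force"],s["moment"])
E
```

```text
actual lip [ 0.6462  0.3114 -0.0016] tray 0.123 0.294 ypr [19.8  0.4 -0.1]
[-1.4453 -2.1051  2.8986] [-0.2     0.4235 -0.0621]
```

Request:
carry_out(deltas=[[[0,0,0,0,0,0,0.4],[0,0,0,0,0,0,0.2],[0,0,0,0,0,0,0],[0,0,0,0,0,0,-0.2],[0,0,0,0,0,0,-0.2],[0,0,0,0,0,0,-0.2],[0,0,-0.05,0,0,0,-0.2],[0,0,-0.12,0,0,0,-0.2],[0,0,-0.22,0,0,0,-0.2],[0,0,-0.35,0,0,0,-0.2]]])

```text
time_s: 41.9
position: [0.4912, 0.2552, 0.0799]
tcp_rot: [[0.891, 0.337, 0.302], [0.321, -0.941, 0.103], [0.32, 0.005, -0.948]]
force: [0.1, 1.8, -0.4]
opening: 0.599
grasp_force: 0.0
```

```bash
python3 - <<'E'
from h import *
s=log()
im=capture("wrist");cv2.imwrite("pics/c18.png",im[...,::-1]);h_=cv2.cvtColor(im,cv2.COLOR_RGB2HSV)
print([(y,int(h_[y,240,1]),int(h_[y,240,2])) for y in range(60,230,8)])
# level arm pre-grasp: fingers straddle the ball along the hinge line
fx=np.array([.94,-.336,0]);fx/=np.linalg.norm(fx)
ball=np.array([.586,-.343,.2825])
def lv(c,lean):
    t=np.radians(lean); z=np.array([0,0,-1])*np.cos(t)+fx*np.sin(t); R=Rz(z,fx);return c+.0187*R[:,2],R
P0,R0=s["position"],s["tcp_rot"]
for lean in(0,-20):
    W=[(P0-.14*R0[:,2]+[0,-.03,.06],R0)]
    e,Re=lv(ball+[0,0,.12],lean); m0=W[0][0]
    rv=Ro.from_matrix(R0.T@Re).as_rotvec()
    for k in(1,2,3,4):
        t=k/4;W.append((m0+t*(e-m0)+[0,0,.05*np.sin(np.pi*t)],R0@Ro.from_rotvec(rv*t).as_matrix()))
    W.append(lv(ball,lean)); print(lean); go(W)
E
```

```text
t 41.9 q [ 15.2284  34.1008 113.4441   4.8573  13.9018  80.9372] p [0.4912 0.2552 0.0799] F [ 0.0572  1.7573 -0.4191] op 0.599 g 0.0
[[ 0.8915  0.3374  0.3024]
 [ 0.3212 -0.9413  0.1034]
 [ 0.3195  0.005  -0.9476]]
[(60, 31, 192), (68, 30, 190), (76, 27, 189), (84, 28, 197), (92, 29, 192), (100, 30, 196), (108, 31, 188), (116, 29, 191), (124, 29, 195), (132, 26, 194), (140, 27, 191), (148, 8, 96), (156, 20, 89), (164, 104, 197), (172, 104, 197), (180, 108, 199), (188, 108, 196), (196, 102, 197), (204, 104, 203), (212, 107, 196), (220, 106, 195), (228, 106, 199)]
0
q [ 11.  10. 110.   4.  42.  78.] err 0.0 maxstep 5.0
q [ -8.   6. 102.   6.  59.  70.] err 0.0 maxstep 3.0
q [-23.   9.  90.   5.  73.  66.] err 0.0 maxstep 3.0
q [-33.  17.  77.   3.  82.  67.] err 0.0 maxstep 3.0
q [-40.  28.  61.   0.  91.  70.] err 0.0 maxstep 3.0
q [-40.  32.  71.  -0.  77.  70.] err 0.0 maxstep 3.0
delta [ 0.0611  0.192  -1.3121  0.     -0.0007  0.0001] rows for turn 0.034971277286994513
delta [ 0.0418  0.9479 -0.4253 -0.0043 -0.0125  0.0271] rows for turn 1.5174109193351186
delta [ 0.137   0.9434 -0
[... 474 characters left out ...]

q [-31.  24.  66.  -1. 100.  69.] err 0.0 maxstep 3.0
q [-37.  38.  44.  -7. 116.  71.] err 0.0 maxstep 4.0
q [-37.  42.  55.  -6. 102.  72.] err 0.0 maxstep 2.0
delta [ 0.0611  0.192  -1.3121  0.     -0.0007  0.0001] rows for turn 0.034971277286994513
delta [ 0.0346  0.9412 -0.4298  0.0005 -0.0258  0.0279] rows for turn 1.9099018005879027
delta [ 0.1055  0.931  -0.3099  0.0005 -0.0258  0.0279] rows for turn 1.909901800587903
delta [ 0.216   0.9129 -0.144   0.0005 -0.0258  0.0279] rows for turn 1.9099018005879023
delta [ 0.3699  0.869  -0.057   0.0005 -0.0258  0.0279] rows for turn 1.909901800587903
delta [ 0.2736 -0.      0.7518  0.     -0.      0.    ] rows for turn 1.4026324085491426e-15
```

Request:
carry_out(deltas=[[[0,0,-0.1,0,0,0,-0.2],[0,0,-0.2,0,0,0,-0.2],[0,0,-0.3,0,0,0,-0.2],[0,0,-0.4,0,0,0,-0.2],[0,0,-0.5,0,0,0,-0.2],[0.01,0.04,-0.6,0,0,0,-0.2],[0.02,0.08,-0.7,0,0,0,-0.2],[0.03,0.12,-0.8,0,0,0,-0.2],[0.045,0.16,-0.9,0,0,0,-0.2],[0.06,0.19,-1,0,0,0,-0.2]]])

```text
time_s: 42.78
position: [0.4634, 0.2154, 0.2258]
tcp_rot: [[0.891, 0.337, 0.304], [0.321, -0.941, 0.104], [0.321, 0.005, -0.947]]
force: [0.5, 0.4, 0.1]
opening: 0.599
grasp_force: 0.0
```

Request:
carry_out(deltas=[[[0.004,0.095,-0.1,-0.0004,-0.0013,0.0027,-0.2],[0.008,0.19,-0.2,-0.0009,-0.0025,0.0054,-0.2],[0.013,0.284,-0.3,-0.0013,-0.0038,0.0081,-0.2],[0.017,0.379,-0.4,-0.0017,-0.005,0.0108,-0.2],[0.021,0.474,-0.48,-0.0022,-0.0063,0.0136,-0.2],[0.025,0.569,-0.55,-0.0026,-0.0075,0.0163,-0.2],[0.029,0.664,-0.61,-0.003,-0.0088,0.019,-0.2],[0.033,0.758,-0.66,-0.0034,-0.01,0.0217,-0.2],[0.038,0.853,-0.7,-0.0039,-0.0113,0.0244,-0.2],[0.042,0.948,-0.736,-0.0043,-0.0125,0.0271,-0.2]]])

```text
time_s: 43.62
position: [0.4835, 0.072, 0.3328]
tcp_rot: [[0.956, 0.171, 0.238], [0.162, -0.985, 0.058], [0.245, -0.017, -0.969]]
force: [0.4, -0.5, -0.5]
opening: 0.601
grasp_force: 0.0
```

Request:
carry_out(deltas=[[[0.014,0.094,-0.027,-0.0004,-0.0013,0.0027,-0.2],[0.027,0.189,-0.055,-0.0009,-0.0025,0.0054,-0.2],[0.041,0.283,-0.082,-0.0013,-0.0038,0.0081,-0.2],[0.055,0.377,-0.11,-0.0017,-0.005,0.0108,-0.2],[0.069,0.472,-0.137,-0.0022,-0.0063,0.0136,-0.2],[0.082,0.566,-0.165,-0.0026,-0.0075,0.0163,-0.2],[0.096,0.66,-0.192,-0.003,-0.0088,0.019,-0.2],[0.11,0.755,-0.22,-0.0034,-0.01,0.0217,-0.2],[0.123,0.849,-0.247,-0.0039,-0.0113,0.0244,-0.2],[0.137,0.943,-0.274,-0.0043,-0.0125,0.0271,-0.2]]])

```text
time_s: 44.45
position: [0.5185, -0.0668, 0.3747]
tcp_rot: [[0.987, -0.0, 0.163], [-0.004, -1.0, 0.025], [0.163, -0.026, -0.986]]
force: [0.7, -0.4, -0.3]
opening: 0.597
grasp_force: 0.0
```

Request:
carry_out(deltas=[[[0.024,0.092,-0.007,-0.0004,-0.0013,0.0027,-0.2],[0.049,0.184,-0.015,-0.0009,-0.0025,0.0054,-0.2],[0.073,0.276,-0.022,-0.0013,-0.0038,0.0081,-0.2],[0.097,0.368,-0.029,-0.0017,-0.005,0.0108,-0.2],[0.122,0.46,-0.037,-0.0022,-0.0063,0.0136,-0.2],[0.146,0.552,-0.044,-0.0026,-0.0075,0.0163,-0.2],[0.17,0.644,-0.051,-0.003,-0.0088,0.019,-0.2],[0.194,0.736,-0.058,-0.0034,-0.01,0.0217,-0.2],[0.219,0.828,-0.066,-0.0039,-0.0113,0.0244,-0.2],[0.243,0.92,-0.073,-0.0043,-0.0125,0.0271,-0.2]]])

```text
time_s: 45.28
position: [0.5531, -0.2054, 0.3875]
tcp_rot: [[0.982, -0.172, 0.083], [-0.173, -0.985, 0.005], [0.081, -0.02, -0.997]]
force: [-0.0, 0.1, 0.5]
opening: 0.602
grasp_force: 0.0
```

```bash
python3 - <<'E'
from h import *
s=log()
im=capture("wrist");cv2.imwrite("pics/c19.png",im[...,::-1])
h_=cv2.cvtColor(im,cv2.COLOR_RGB2HSV)
# knobs in the bowl by colour/circles; ball = darkest blob in the upper part
g=cv2.medianBlur(cv2.cvtColor(im,cv2.COLOR_RGB2GRAY),3)
m=(g[:235]<45).astype(np.uint8);n,l,st,c=cv2.connectedComponentsWithStats(m)
print("dark",[(st[i].tolist(),c[i].round(1).tolist()) for i in range(1,n) if st[i,4]>100])
fx=np.array([.94,-.336,0]);fx/=np.linalg.norm(fx);ball=np.array([.586,-.343,.2825])
R=Rz((0,0,-1),fx); go([(ball+[0,0,.12-.0187],R),(ball+[0,0,-.0187],R)])
ci=camera_info("wrist");Tw=np.linalg.inv(T(s["tcp_rot"],s["position"])@ci["T_tool_cam"])
p=Tw@np.r_[ball,1];print("ball expected px",(ci["mtx"]@(p[:3]/p[2]))[:2]);p=Tw@np.r_[BC+[0,0,.165],1];print("bowl",(ci["mtx"]@(p[:3]/p[2]))[:2])
mk=cv2.inRange(h_,(11,90,90),(18,180,255));n,l,st,c=cv2.connectedComponentsWithStats(mk[:235])
print("brown",[st[i].tolist() for i in range(1,n) if st[i,4]>120])
E
```

```text
t 45.2833 q [-32.7154  17.2312  77.1804   2.8615  81.7639  66.9151] p [ 0.5531 -0.2054  0.3875] F [-0.0458  0.0914  0.4605] op 0.602 g 0.0
[[ 0.9816 -0.1719  0.0829]
 [-0.1729 -0.9849  0.0055]
 [ 0.0807 -0.0197 -0.9965]]
dark [([453, 131, 19, 25, 178], [460.2, 141.5])]
q [-40.  28.  61.   0.  91.  70.] err 0.0 maxstep 3.0
q [-40.  32.  71.  -0.  77.  70.] err 0.0 maxstep 3.0
delta [ 0.3629  0.8466  0.0411 -0.0038 -0.0129  0.0266] rows for turn 1.4996133868319834
delta [0.  0.  0.8 0.  0.  0. ] rows for turn 0.0
ball expected px [466.4539 144.199 ]
bowl [395.7644 213.0783]
brown [[0, 0, 560, 235, 84016], [47, 81, 108, 65, 3085], [404, 101, 47, 27, 679], [354, 146, 30, 27, 606], [418, 170, 34, 26, 635], [362, 176, 29, 26, 588]]
```

Request:
carry_out(deltas=[[[0.036,0.085,0.004,-0.0004,-0.0013,0.0027,-0.3],[0.073,0.169,0.008,-0.0008,-0.0026,0.0053,-0.3],[0.109,0.254,0.012,-0.0011,-0.0039,0.008,-0.3],[0.145,0.339,0.016,-0.0015,-0.0052,0.0106,-0.3],[0.181,0.423,0.021,-0.0019,-0.0065,0.0133,-0.3],[0.218,0.508,0.025,-0.0023,-0.0077,0.016,-0.3],[0.254,0.593,0.029,-0.0027,-0.009,0.0186,-0.3],[0.29,0.677,0.033,-0.003,-0.0103,0.0213,-0.3],[0.327,0.762,0.037,-0.0034,-0.0116,0.0239,-0.3],[0.363,0.847,0.041,-0.0038,-0.0129,0.0266,-0.3]]])

```text
time_s: 46.17
position: [0.5852, -0.3393, 0.383]
tcp_rot: [[0.943, -0.334, -0.002], [-0.334, -0.943, 0.003], [-0.003, -0.003, -1.0]]
force: [0.4, -0.5, -0.5]
opening: 0.656
grasp_force: 0.0
```

```bash
python3 - <<'E'
from h import *
s=log()
im=capture("wrist");cv2.imwrite("pics/c20.png",im[...,::-1])
g=cv2.medianBlur(cv2.cvtColor(im,cv2.COLOR_RGB2GRAY),3)
m=(g[:300,230:340]<50).astype(np.uint8);n,l,st,c=cv2.connectedComponentsWithStats(m)
print("dark",[(st[i].tolist(),(c[i]+[230,0]).round(1).tolist()) for i in range(1,n) if st[i,4]>60])
ball=np.array([.586,-.343,.2825])
fx=np.array([.94,-.336,0]);fx/=np.linalg.norm(fx);R=Rz((0,0,-1),fx); go([(ball+[0,0,-.0187],R)])
ci=camera_info("wrist");Tw=np.linalg.inv(T(s["tcp_rot"],s["position"])@ci["T_tool_cam"])
p=Tw@np.r_[ball,1];print("ball expected px",(ci["mtx"]@(p[:3]/p[2]))[:2], 371*.011/p[2])
hinge=ball+fx*.047+[0,0,-.0825];print("hinge",hinge)
E
```

```text
t 46.1667 q [-39.5929  27.7992  61.0069   0.0913  91.393   69.9023] p [ 0.5852 -0.3393  0.383 ] F [ 0.4374 -0.5081 -0.4906] op 0.656 g 0.0
[[ 0.9427 -0.3337 -0.0017]
 [-0.3337 -0.9427  0.0034]
 [-0.0027 -0.0027 -1.    ]]
dark [([45, 194, 27, 27, 492], [287.9, 206.6]), ([0, 295, 110, 4, 347], [283.0, 296.1])]
q [-40.  32.  71.  -0.  77.  70.] err 0.0 maxstep 3.0
delta [ 0.0046  0.004   0.7895 -0.0001  0.0002  0.0001] rows for turn 0.013458772632767116
ball expected px [287.5389 207.3464] 14.941668135272526
hinge [ 0.6303 -0.3588  0.2   ]
```

Request:
carry_out(deltas=[[[0,0,0.1,0,0,0,-0.3],[0.001,0.001,0.2,0,0,0,-0.3],[0.002,0.002,0.3,0,0,0,-0.3],[0.003,0.003,0.4,0,0,0,-0.3],[0.004,0.004,0.5,0,0,0,-0.3],[0.0046,0.004,0.6,0,0,0,-0.3],[0.0046,0.004,0.7,0,0,0,-0.3],[0.0046,0.004,0.79,0,0,0,-0.3],[0.0046,0.004,0.79,0,0,0,-0.3],[0.0046,0.004,0.79,0,0,0,0.2]]])

```text
time_s: 47.05
position: [0.5851, -0.3384, 0.264]
tcp_rot: [[0.943, -0.332, -0.002], [-0.332, -0.943, 0.004], [-0.004, -0.003, -1.0]]
force: [0.2, 1.1, 0.5]
opening: 0.624
grasp_force: 0.0
```

Request:
carry_out(deltas=[[[0,0,0,0,0,0,1],[0,0,0,0,0,0,1],[0,0,0,0,0,0,1],[0,0,0,0,0,0,1],[0,0,0,0,0,0,1],[0,0,0,0,0,0,1],[0,0,0,0,0,0,1],[0,0,0,0,0,0,1],[0,0,0,0,0,0,1],[0,0,0,0,0,0,1]]])

```text
time_s: 47.88
position: [0.5845, -0.3429, 0.2657]
tcp_rot: [[0.943, -0.334, -0.001], [-0.334, -0.943, -0.004], [0.0, 0.005, -1.0]]
force: [-3.1, -6.7, 1.1]
opening: 0.229
grasp_force: 30.0
```

Request:
carry_out(deltas=[[[-0.058,0.01,0.038,0,0,0,1],[-0.11,0.02,0.079,0,0,0,1],[-0.157,0.025,0.126,0,0,0,1],[-0.198,0.025,0.178,0,0,0,1],[-0.235,0.025,0.233,0,0,0,1],[-0.265,0.025,0.293,0,0,0,1],[-0.288,0.025,0.354,0,0,0,1],[-0.306,0.025,0.418,0,0,0,1],[-0.316,0.025,0.484,0,0,0,1],[-0.32,0.025,0.54,0,0,0,1]]])

```text
time_s: 48.72
position: [0.5369, -0.326, 0.1823]
tcp_rot: [[0.943, -0.332, -0.005], [-0.332, -0.943, 0.004], [-0.006, -0.002, -1.0]]
force: [-5.2, -0.4, 1.6]
opening: 0.224
grasp_force: 29.8
```

```bash
python3 - <<'E'
from h import *
s=log(); g=s["position"]+.0187*s["tcp_rot"][:,2]*-1; print("grasp pt",g,"want",np.array([.6303,-.3588,.2])-.095*np.array([.9417,-.3366,0]))
E
```

```text
t 48.7167 q [-41.4413  33.1986  83.606   -0.0044  63.5411  67.977 ] p [ 0.5369 -0.326   0.1823] F [-5.206  -0.4358  1.6202] op 0.224 g 29.827068150043488
[[ 0.9431 -0.3324 -0.0046]
 [-0.3324 -0.9431  0.0039]
 [-0.0056 -0.0022 -1.    ]]
grasp pt [ 0.537  -0.3261  0.201 ] want [ 0.5408 -0.3268  0.2   ]
```

Request:
carry_out(deltas=[[[0.005,0,0.005,0,0,0,1],[0.01,0,0.01,0,0,0,1],[0.015,0,0.015,0,0,0,1],[0.02,0,0.02,0,0,0,1],[0.02,0,0.025,0,0,0,1],[0.02,0,0.03,0,0,0,1],[0.02,0,0.035,0,0,0,1],[0.02,0,0.035,0,0,0,1],[0.02,0,0.035,0,0,0,1],[0.02,0,0.035,0,0,0,1]]])

```text
time_s: 49.55
position: [0.537, -0.326, 0.1774]
tcp_rot: [[0.943, -0.332, -0.011], [-0.332, -0.943, 0.007], [-0.013, -0.003, -1.0]]
force: [-12.1, 0.8, 6.6]
opening: 0.226
grasp_force: 29.5
```

```bash
python3 - <<'E'
from h import *
s=log()
im=capture("scene");cv2.imwrite("pics/s21.png",im[...,::-1])
E
```

```text
t 49.55 q [-41.3717  33.7035  83.5061  -0.1534  63.5408  68.0852] p [ 0.537  -0.326   0.1774] F [-12.0844   0.7812   6.5511] op 0.226 g 29.539628326892853
[[ 0.9432 -0.332  -0.0114]
 [-0.3319 -0.9433  0.0069]
 [-0.013  -0.0027 -0.9999]]
```

Request:
carry_out(deltas=[[[0,0,0,0,0,0,0],[0,0,0,0,0,0,-0.2],[0,0,0,0,0,0,-0.2],[0,0,0,0,0,0,-0.2],[0,0,-0.1,0,0,0,-0.2],[0,0,-0.2,0,0,0,-0.2],[0,0,-0.3,0,0,0,-0.2],[0,0,-0.4,0,0,0,-0.2],[0,0,-0.5,0,0,0,0],[0,0,-0.5,0,0,0,1]]])

```text
time_s: 50.43
position: [0.5442, -0.3288, 0.2569]
tcp_rot: [[0.943, -0.332, 0.006], [-0.332, -0.943, -0.002], [0.006, -0.0, -1.0]]
force: [-0.1, -0.6, 0.8]
opening: 0.519
grasp_force: 0.0
```

```bash
python3 - <<'E'
from h import *
s=log()
im=capture("wrist");cv2.imwrite("pics/c22.png",im[...,::-1])
g=cv2.medianBlur(cv2.cvtColor(im,cv2.COLOR_RGB2GRAY),3)
m=(g[:300,230:340]<50).astype(np.uint8);n,l,st,c=cv2.connectedComponentsWithStats(m)
print("dark",[(st[i].tolist(),(c[i]+[230,0]).round(1).tolist()) for i in range(1,n) if st[i,4]>60])
ci=camera_info("wrist");Tw=np.linalg.inv(T(s["tcp_rot"],s["position"])@ci["T_tool_cam"])
fx=np.array([.9417,-.3366,0]);H=np.array([.6303,-.3588,.2])
for a in(0,.05,.1,.2):
    p=Tw@np.r_[H+.095*(-np.cos(a)*fx+np.array([0,0,np.sin(a)])),1];print(a,(ci["mtx"]@(p[:3]/p[2]))[:2].round(1))
go([(H-.092*fx+[0,0,.215],Rz((0,0,-1),fx))]) if 0 else delta(H-.092*fx+[0,0,.015],Rz((0,0,-1),fx))
E
```

```text
t 50.4333 q [-41.2641  28.9547  78.4954   0.1482  72.2199  68.0904] p [ 0.5442 -0.3288  0.2569] F [-0.0915 -0.6013  0.8314] op 0.519 g 0.0
[[ 0.9432 -0.3321  0.006 ]
 [-0.3321 -0.9432 -0.0019]
 [ 0.0063 -0.0001 -1.    ]]
dark [([37, 229, 32, 28, 506], [282.3, 241.1]), ([0, 252, 9, 46, 211], [232.0, 275.9]), ([101, 252, 9, 46, 379], [335.3, 274.4])]
0 [281.7 236.4]
0.05 [281.7 238.9]
0.1 [281.7 241.1]
0.2 [281.7 244.7]
delta [ 0.0003 -0.0029  0.2682 -0.0002 -0.0006  0.0007] rows for turn 0.047047672960575146
```

Request:
carry_out(deltas=[[[0,0,0,0,0,0,1],[0,0,0,0,0,0,1],[0,0,0,0,0,0,1],[0,0,0,0,0,0,1],[0,0,0,0,0,0,1],[0,0,0.06,0,0,0,1],[0,0,0.12,0,0,0,1],[0,0,0.16,0,0,0,1],[0,0,0.2,0,0,0,1],[0,0,0.23,0,0,0,1]]])

```text
time_s: 51.32
position: [0.5413, -0.327, 0.2176]
tcp_rot: [[0.943, -0.333, -0.002], [-0.333, -0.943, 0.004], [-0.003, -0.003, -1.0]]
force: [-0.1, -0.3, 0.8]
opening: 0.006
grasp_force: 0.0
```

Request:
carry_out(deltas=[[[0,0,0.01,0,0,0,1],[0,0,0.02,0,0,0,1],[0,0,0.03,0,0,0,1],[0,0,0.04,0,0,0,1],[0,0,0.05,0,0,0,1],[0,0,0.06,0,0,0,1],[0,0,0.07,0,0,0,1],[0,0,0.08,0,0,0,1],[0,0,0.085,0,0,0,1],[0,0,0.085,0,0,0,1]]])

```text
time_s: 52.15
position: [0.5421, -0.3277, 0.2105]
tcp_rot: [[0.943, -0.332, 0.001], [-0.332, -0.943, 0.001], [0.001, -0.001, -1.0]]
force: [-3.9, 3.1, 16.7]
opening: 0.001
grasp_force: 8.1
```

Request:
carry_out(deltas=[[[0,0,-0.05,0,0,0,1],[0,0,-0.15,0,0,0,1],[0,0,-0.25,0,0,0,1],[0,0,-0.35,0,0,0,1],[0,0,-0.45,0,0,0,1],[0,0,-0.55,0,0,0,1],[0,0,-0.65,0,0,0,1],[0,0,-0.75,0,0,0,1],[0,0,-0.85,0,0,0,1],[0,0,-0.95,0,0,0,1]]])

```text
time_s: 52.98
position: [0.5418, -0.3277, 0.3496]
tcp_rot: [[0.943, -0.333, -0.0], [-0.333, -0.943, 0.003], [-0.001, -0.003, -1.0]]
force: [1.1, -0.9, 0.5]
opening: 0.007
grasp_force: 0.0
```

```bash
python3 - <<'E'
from h import *
s=telemetry.read_state();print(s["time_s"],s["position"])
im=capture("wrist");g=cv2.medianBlur(cv2.cvtColor(im,cv2.COLOR_RGB2GRAY),3)
m=(g[:290,200:370]<50).astype(np.uint8);n,l,st,c=cv2.connectedComponentsWithStats(m)
print("dark",[(st[i].tolist(),(c[i]+[200,0]).round(1).tolist()) for i in range(1,n) if st[i,4]>60])
ci=camera_info("wrist");Tw=np.linalg.inv(T(s["tcp_rot"],s["position"])@ci["T_tool_cam"])
fx=np.array([.9417,-.3366,0]);H=np.array([.6303,-.3588,.2])
for a in(0,.1,.2):
    p=Tw@np.r_[H+.095*(-np.cos(a)*fx+np.array([0,0,np.sin(a)])),1];print(a,(ci["mtx"]@(p[:3]/p[2]))[:2].round(1))
# changes on the bench outside tray/bowl/scoop/arm, old vs new
for nme in("scene","side"):
    new=capture(nme);old=cv2.imread(f"pics/{nme}0.png")[...,::-1]
    cv2.imwrite(f"pics/{nme}_end.png",new[...,::-1])
    d=(np.abs(new.astype(int)-old).sum(2)>70).astype(np.uint8);d=cv2.morphologyEx(d,cv2.MORPH_OPEN,np.ones((3,3)))
    n,l,st,c=cv2.connectedComponentsWithStats(d);print(nme,[st[i].tolist() for i in range(1,n) if st[i,4]>40])
    hs=cv2.cvtColor(new,cv2.COLOR_RGB2HSV);gz=cv2.cvtColor(new,cv2.COLOR_RGB2GRAY)
def px(cam,p):
    ci=camera_info(cam);q=np.linalg.inv(ci["cam_to_world"])@np.r_[p,1];return (ci["mtx"]@(q[:3]/q[2]))[:2].round(0)
for cam in("scene","side"): print(cam,"scoop pts",px(cam,(.55,.28,0)),px(cam,(.646,.311,0)),"block",px(cam,(.7545,.158,.03)))
E
```

```text
52.9833 [ 0.5418 -0.3277  0.3496]
dark [([73, 190, 21, 19, 164], [281.6, 196.4]), ([0, 249, 82, 41, 2360], [242.5, 274.1]), ([84, 249, 86, 41, 2480], [324.4, 274.1])]
0 [282.6 195.2]
0.1 [282.6 197.4]
0.2 [282.6 198.7]
scene [[0, 0, 14, 56, 380], [142, 0, 82, 80, 3006], [115, 25, 49, 32, 458], [165, 24, 10, 6, 43], [88, 68, 13, 7, 75], [128, 78, 51, 37, 648], [85, 80, 8, 9, 46], [101, 82, 9, 11, 47], [219, 94, 6, 14, 76], [84, 99, 21, 16, 168], [154, 119, 72, 67, 1737], [123, 121, 24, 8, 112], [114, 153, 13, 9, 59], [297, 155, 81, 62, 2209], [0, 183, 7, 12, 69], [181, 221, 12, 12, 130], [292, 229, 22, 26, 237], [309, 234, 19, 25, 252], [334, 235, 11, 5, 43], [174, 240, 14, 14, 114], [332, 243, 10, 9, 52], [193, 254, 9, 18, 86], [178, 262, 19, 23, 271]]
side [[305, 0, 62, 76, 2113], [427, 0, 38, 169, 3246], [443, 0, 65, 273, 8055], [502, 0, 19, 58, 540], [529, 0, 14, 13, 161], [503, 7, 51, 218, 5910], [534, 12, 13, 12, 123], [365, 18, 19, 19, 198], [350, 42, 7, 8, 41], [500, 59, 13, 9, 94], [498, 69, 10, 28, 196], [311, 92, 17, 21, 123], [320, 107, 12, 11, 89], [333, 128, 8, 9, 55], [337, 144, 11, 12, 98], [317, 156, 22, 14, 212], [422, 180, 21, 106, 1445], [510, 223, 50, 59, 1125], [228, 227, 12, 9, 93], [552, 230, 8, 17, 119], [221, 241, 9, 9, 62], [245, 245, 13, 10, 85], [256, 249, 22, 23, 246], [215, 254, 8, 8, 50], [238, 258, 14, 11, 104], [545, 273, 15, 34, 317], [507, 283, 24, 9, 160], [442, 285, 109, 83, 5488], [171, 337, 130, 73, 4406]]
scene scoop pts [341. 199.] [375. 206.] block [386. 238.]
side scoop pts [226. 377.] [175. 373.] block [168. 289.]
```

```bash
python3 -c "
from rig import job
print(job.hand_in())"
```

```text
the job is handed in; nothing more can be done
None
```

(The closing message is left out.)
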